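# Shut the sticky feed shutter of a bench sifter

### The job

Shut the feed shutter of the bench sifter: work the wide steel plate along its track, away from you, by its two end knobs until both of its ends are fully home against the stop under the machine's head. The track is sticky and the plate racks and jams if one end gets ahead, so bring the ends forward by turns and gently, never forcing it; leave the dishes, jars and tools around it where they are.

Things in the scene. Friction and masses are not known exactly. Their poses are not given: they have to be found in the camera images.
- sifter: Fixed white bench machine, 280 mm deep (x) by 300 mm wide (y). Origin: centre of its underside, on the bench; x points along the track in the closing direction (away from the robot, some yaw), y left, z up. Base top 66 mm high; the track's side rails along x at |y| 123 to 150 mm, top 88 mm, lip over the shutter's ends; front rim at x = -137 mm, 80 mm high.
- bridge_top (a point): Centre of the top of the sifter's fixed bridge (125 mm up, axes as the sifter): |y| below 50 mm, 86 to 125 mm high, running along x over the middle of the shutter for its whole travel, so the shutter can be reached only on either side of it, by the knobs.
- head_edge (a point): Middle of the lower front edge of the sifter's head (x = -3 mm, 140 mm up; axes as the sifter). The head overhangs the track over the full width from here to x = +140 mm, top 215 mm. Knobs at home stand just under this edge, so an upright gripper fouls the head first: lean it back towards the robot, about 35 degrees from vertical, fingertips forward.
- stop (a point): Middle of the stop (axes as the sifter): the upright face across the track at x = +60 mm, 66 to 90 mm high, that the shutter's far edge meets when fully home.
- shutter: Loose steel plate, 90 (x) by 270 (y) by 10 mm, about 0.5 kg, in the sifter's track on ledges under its ends, held down by lips, 7 mm sideways play. Origin: centre of its underside, 70 mm up; x the closing direction. Home is x = +15 mm of the sifter, no yaw; starts 60 to 103 mm short, up to 0.05 rad askew. Moves under 4 to 12 N. Pushed at one end it turns, and jams at about 0.09 rad; pushing the other end frees it.
- knob_left (a point): Centre of the top of the shutter's left (+y) knob: a plain steel sleeve, 16 mm diameter, 30 mm tall above the plate, turning freely on an upright pin (so a grip on it passes no twist to the plate), at x = -5 mm, y = +105 mm of the shutter. The top is 110 mm above the bench, the plate's upper face 80 mm.
- knob_right (a point): The same for the right knob, at x = -5 mm, y = -105 mm of the shutter.
- home_left (a point): Fixed point of the sifter: where knob_left is when the shutter is fully home (x = +10 mm, y = +105 mm, 110 mm up in the sifter's frame). Axes as the sifter.
- home_right (a point): Fixed point of the sifter: where knob_right is when the shutter is fully home (x = +10 mm, y = -105 mm).
- dish: Bystander: small aluminium dish, 64 mm across, 22 mm high, standing on the sifter's bridge between the knobs (its foot at 125 mm, rim at 147 mm above the bench). Origin: centre of its underside. Not to be moved.
- jar: Bystander: clear jar, 68 mm across, 100 mm tall, beside the sifter's left side. Origin: centre of its underside.
- beaker: Bystander: glass beaker, 72 mm across, 95 mm tall, beside the sifter's right side. Origin: centre of its underside.
- brush: Bystander: wooden brush, 200 mm long, lying left of the sifter.
- spatula: Bystander: spatula, 200 mm long, lying right of the sifter.
- bottle: Bystander: white bottle, 66 mm across, 170 mm tall, left and back of the sifter. Origin: centre of its underside.
- sieve: Bystander: steel sieve ring, 150 mm across, 45 mm high, right and back. Origin: centre of its underside.

How it is judged:
At the end, for the whole second after the job is handed in: Both knobs of the shutter are within 5 mm of their fully-home points along the track (and within 10 mm of them in all), and the shutter is at rest (x of knob_left in the frame of home_left above -0.005 m and x of knob_right in the frame of home_right above -0.005 m and distance between knob_left and home_left below 0.01 m and distance between knob_right and home_right below 0.01 m and linear speed of shutter below 0.01 m/s); the robot touches nothing.
It fails at once if the shutter is forced: its track (the sifter) takes more than 100 N from it (contact force between shutter and sifter above 100 N).
It fails at once if a bystander is moved by more than 25 mm (distance of any of dish, jar, beaker, brush, spatula, bottle, sieve from where it was at the start of the episode above 0.025 m).
It also fails if it takes over 51 s, if anything falls off the work surface, if the arm or the gripper's body presses on something with over 40 N, if the wrist force passes 120 N, or if a joint passes its speed limit or range.

### The arm

A 7-joint arm with a two-finger parallel gripper is mounted at the origin on the work surface. World frame = base frame: x ahead of the robot, y to its left, z up, the work surface at z = 0. Lengths are in m, angles in rad, forces in N, time in s.
With the tool pointing down it reaches from about 0.4 to 0.85 m from the base axis. Payload 4.5 kg.
Tool frame: the origin (TCP) lies midway between the tips of the shut fingers; the grasp point (between the pads) lies 19 mm behind it (r.hold_point_z is the distance from the TCP to the grasp point, in m); z points along the fingers, y is the direction in which the jaws open and shut (so a half turn about z gives the same grasp; the last joint's range is limited). The gripper opens to 88 mm and grips with 3 to 60 N. Pads are 18 mm wide; open, the fingers measure 123 mm over their backs; the gripper's body (75 mm by 187 mm) begins 45 mm behind the grasp point.
Start: joints at [1.222, 0.689, -0.195, 1.565, 0.157, 0.902, -0.215], TCP at [0.233, -0.58, 0.239] pointing down, gripper open.
Joint ranges: [-3.01, 3.01], [-0.46, 2.08], [-1.47, 1.51], [0.13, 2.56], [-1, 4.14], [0.04, 2.09], [-2.66, 2.66]. Speed limits (rad/s): [2.57, 2.57, 3.14, 3.14, 3.14, 3.14, 3.14].

### API

Orientations are given as a unit quaternion [x, y, z, w].
In Python, from plant import r gives the robot as it stands. The module is installed in compiled form; this text tells all that it offers.
- The arm moves only by the tool move_arm, never from a script. Its arguments are lists of equal length, an entry for each row: "turn": the turn, a rotation vector about the tool's x, y, z in units of 2 pi rad (1.0 is 2 pi rad), a list of three; "dp": the shift along the tool's x, y, z in units of 2.5 cm (1.0 is 2.5 cm), a list of three; "jaw": the closure, from -1 (fully open) to 1 (shut), so that 0 is half open. In form: {"turn": [[wx, wy, wz], ...], "dp": [[x, y, z], ...], "jaw": [jaw, ...]}. A call has 1 to 10 rows; each row shifts and turns the commanded pose from where the row before left it, along the tool's axes as they then stand; what a row does not reach is not made up. A row lasts 1/12 s, in which the tool goes at most 41.7 mm and 7.16 degrees, less where a joint would pass 70% of its speed; a pose out of reach is approached as far as the arm can. A call with a number of a shift or a turn outside -1 to 1 is refused whole. A call with a gripper value outside its range is refused whole. The fingers move at their own pace and stop on an object; "newtons" is the grip in N (left out, the last holds). Time passes only in rows, so rows that do not move let the fingers close. It gives the time, the measured TCP pose, the force and the opening at its end, in the units of the state.
- r.get_state(): the state, without advancing time (a new reading comes with each control period).
- r.snapshot(name): name is "side" or "top" or "wrist"; returns a dict with "frame" (480x640x3 uint8, blue, green, red), "mtx" (3x3 intrinsics, pixels), "origin" and "orientation" of the camera in the world; the wrist camera has in their place "tool_from_camera" (4x4, takes a point from camera to tool coordinates, whose origin is the TCP and whose axes are the flange's). Camera axes: x right, y up, looking along -z (the intrinsics and any distortion apply to the point x, -y, -z); pixel columns grow to the right and rows downward; lengths in m; the calibration is good to about 2 mm. A picture is of the moment at which its call begins: read the wrist's pose just before it. There is no depth.
- r.finish_job(): hands the job in, once; it reports no verdict.
The state is a dict: "clock": time; "q": joint angles; "qd": joint speeds; "joint_torque": joint torques, N m; "tool_pos": TCP position; "eef_rot": TCP orientation; "contact_force": force on the tool from outside, world axes, zero at the start; "moment": the same for the moment, N m; "opening": opening from 0.0 (shut) to 1.0 (fully open).
Only numpy, scipy, OpenCV 4.12 (cv2) and the standard library are available. Lean on these libraries where they do the work, as an engineer would, in place of code of your own. Each camera call takes 0.05 s, during which the arm holds its last target.

## Working session

There is one attempt and no reset: what is moved stays moved. The work goes in short steps, Python scripts to look and compute and a tool call to move; the robot and the scene stay as the last step left them, time stands still between calls to the robot, and variables do not carry over. Pictures are saved under pics/ and viewed, and the job is handed in when it is done.

Besides the shell and the picture viewer there is one more tool, called after "Emit:" in YAML: its name, and indented under it one key for each argument. move_arm: Moves the arm, as the interface text tells. Shifts and turns lie within -1 to 1; 1 stands for 2.5 cm of shift or 2 pi rad of turn. Its arguments: {"type":"object","properties":{"turn":{"type":"array","items":{"type":"array","items":{"type":"number","minimum":-1,"maximum":1}}},"dp":{"type":"array","items":{"type":"array","items":{"type":"number","minimum":-1,"maximum":1}}},"jaw":{"type":"array","items":{"type":"number"}},"newtons":{"type":"number"}},"required":["turn","dp","jaw"]}

```bash
mkdir -p pics
cat > h.py <<'E'
import numpy as np, cv2
from scipy.spatial.transform import Rotation as R
from plant import r
def snap(name,fn):
    st=r.get_state(); s=r.snapshot(name); cv2.imwrite('pics/'+fn+'.png',s['frame']); return st,s
E
python3 - <<'E'
from h import *
import pickle
d={}
for n in ['side','top','wrist']:
    st,s=snap(n,n+'0'); d[n]=(st,s)
    print(n,{k:(np.round(v,4).tolist()) for k,v in s.items() if k!='frame'}, s.keys())
pickle.dump(d,open('d0.pkl','wb'))
print(r.get_state(), r.hold_point_z)
E
```

```text
side {'mtx': [[561.2515, 0.0, 313.1254], [0.0, 561.2515, 241.7636], [0.0, 0.0, 1.0]], 'origin': [0.0949, 1.1714, 0.8141], 'orientation': [-0.0847, 0.5023, 0.8487, -0.1425]} dict_keys(['frame', 'mtx', 'origin', 'orientation'])
top {'mtx': [[541.283, 0.0, 331.4193], [0.0, 541.283, 250.0104], [0.0, 0.0, 1.0]], 'origin': [0.2754, -0.0019, 1.5296], 'orientation': [-0.0647, 0.0635, 0.7063, -0.7021]} dict_keys(['frame', 'mtx', 'origin', 'orientation'])
wrist {'mtx': [[393.6196, 0.0, 312.0084], [0.0, 393.6196, 239.493], [0.0, 0.0, 1.0]], 'tool_from_camera': [[0.0012, 0.9666, 0.2562, 0.066], [1.0, -0.0012, -0.0, 0.0003], [0.0003, 0.2562, -0.9666, -0.1468], [0.0, 0.0, 0.0, 1.0]]} dict_keys(['frame', 'mtx', 'tool_from_camera'])
{'clock': 0.15, 'q': array([ 1.22181678,  0.68979366, -0.19453177,  1.56607158,  0.15731854,
        0.90247752, -0.21509494]), 'qd': array([ 0.00056736, -0.00227752,  0.00020214, -0.00176711,  0.0014343 ,
        0.00207782, -0.00059371]), 'joint_torque': array([-1.58367668e-03, -5.27858412e+01, -1.26851499e+00, -1.53585237e+01,
       -5.24581864e-02,  3.94135117e-03,  1.05160109e-04]), 'tool_pos': array([ 0.23323283, -0.579356  ,  0.23810186]), 'eef_rot': array([ 9.81732869e-01,  1.90263274e-01, -1.81443817e-04, -6.54688441e-04]), 'contact_force': array([ 0.25411384, -1.06572834, -0.03982966]), 'moment': array([-0.02509185, -0.03562764,  0.02596588]), 'opening': 0.999641016674331} 0.0187
```

View pics/side0.png

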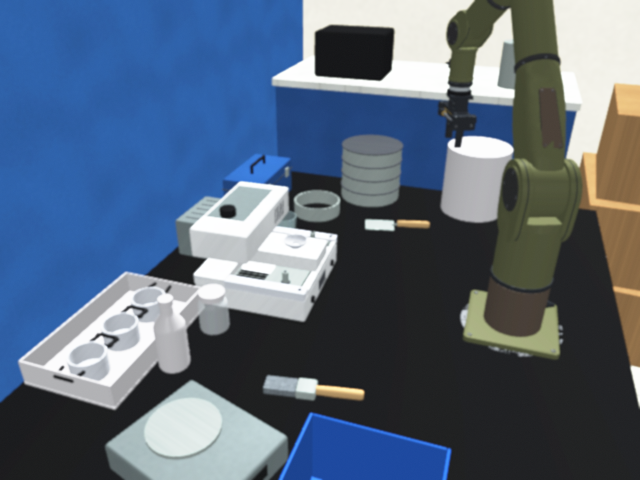

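View pics/top0.png

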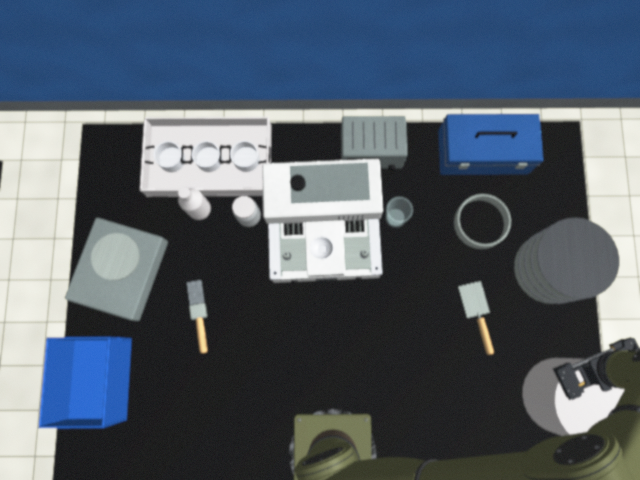

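View pics/wrist0.png

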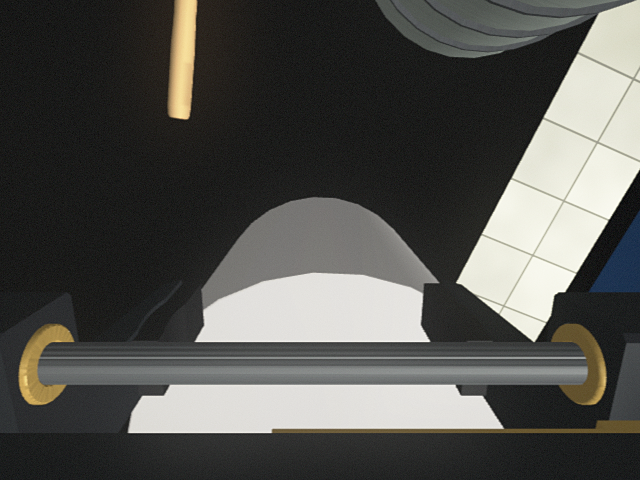

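The top view shows the sifter at about columns 263–383, rows 158–282. The knobs are near (287,256) and (364,254), and the dish is near (321,248). I'll zoom in next.

```bash
cat >> h.py <<'E'
def ray(s,u,v,st=None):
    K=s['mtx'];d=np.array([(u-K[0,2])/K[0,0],-(v-K[1,2])/K[1,1],-1.])
    if 'origin' in s: Rm=R.from_quat(s['orientation']).as_matrix();o=np.array(s['origin'])
    else:
        T=np.eye(4);T[:3,:3]=R.from_quat(st['eef_rot']).as_matrix();T[:3,3]=st['tool_pos'];T=T@s['tool_from_camera'];Rm=T[:3,:3];o=T[:3,3]
    d=Rm@d;return o,d/np.linalg.norm(d)
def onz(s,u,v,z,st=None):
    o,d=ray(s,u,v,st);return o+d*(z-o[2])/d[2]
def proj(s,p,st=None):
    if 'origin' in s: Rm=R.from_quat(s['orientation']).as_matrix();o=np.array(s['origin'])
    else:
        T=np.eye(4);T[:3,:3]=R.from_quat(st['eef_rot']).as_matrix();T[:3,3]=st['tool_pos'];T=T@s['tool_from_camera'];Rm=T[:3,:3];o=T[:3,3]
    c=Rm.T@(np.array(p)-o);K=s['mtx'];return K[0,2]-K[0,0]*c[0]/c[2],K[1,2]+K[1,1]*c[1]/c[2]
E
python3 - <<'E'
from h import *
a=cv2.imread('pics/top0.png')[150:290,255:395];cv2.imwrite('pics/top0z.png',cv2.resize(a,None,fx=4.2,fy=4.2,interpolation=cv2.INTER_CUBIC))
a=cv2.imread('pics/side0.png')[170:330,180:350];cv2.imwrite('pics/side0z.png',cv2.resize(a,None,fx=3.7,fy=3.7,interpolation=cv2.INTER_CUBIC))
E
```

```text
(no output)
```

View pics/top0z.png

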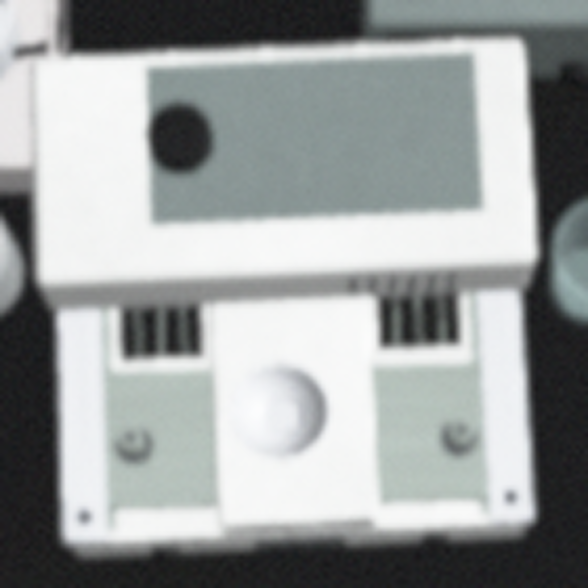

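View pics/side0z.png

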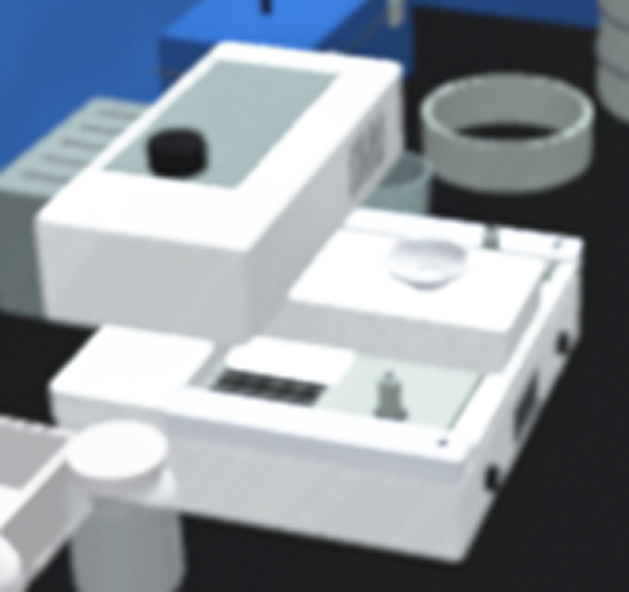

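Run:
```python
from h import *
import pickle
d=pickle.load(open('d0.pkl','rb'));s=d['top'][1]
def Z(x,y,z):return onz(s,255+(x+.5)/4.2-.5,150+(y+.5)/4.2-.5,z)
P=dict(hFL=Z(42,282,.215),hFR=Z(537,258,.215),hBL=Z(36,60,.215),hBR=Z(525,38,.215),rL=Z(62,543,.088),rR=Z(533,518,.088),scL=Z(84,517,.088),scR=Z(510,496,.088),kL=Z(134,442,.110),kR=Z(459,436,.110),dish=Z(281,411,.14),pFL=Z(108,505,.08),pFR=Z(488,487,.08))
pL=Z(116,368,.08);pR=Z(470,356,.08);P.update(pL=pL,pR=pR)
for k,v in P.items():print(k,v.round(4))
for a,b in (('hFL','hFR'),('hBL','hBR'),('rL','rR'),('scL','scR'),('kL','kR'),('pFL','pFR'),('pL','pR')):
    e=P[a]-P[b];print(a,np.linalg.norm(e).round(4),'yaw',np.arctan2(-e[0],e[1]).round(4),((P[a]+P[b])/2).round(4))
s2=d['side'][1]
def S(x,y):return 180+(x+.5)/3.7-.5,170+(y+.5)/3.7-.5
print('side proj kL', proj(s2,P['kL']), S(388,378)); print(proj(s2,P['kR']),S(491,232))
print(onz(s2,*S(388,378),.11),onz(s2,*S(491,230),.11))
```

```text
hFL [0.6021 0.1661 0.215 ]
hFR [ 0.615  -0.1286  0.215 ]
hBL [0.7404 0.172  0.215 ]
hBR [ 0.7525 -0.1244  0.215 ]
rL [0.4622 0.1667 0.088 ]
rR [ 0.4765 -0.1344  0.088 ]
scL [0.4789 0.1529 0.088 ]
scR [ 0.4908 -0.12    0.088 ]
kL [0.5235 0.1194 0.11  ]
kR [ 0.5261 -0.0866  0.11  ]
dish [0.5373 0.0256 0.14  ]
pFL [0.4877 0.1384 0.08  ]
pFR [ 0.4979 -0.1066  0.08  ]
pL [0.5778 0.1342 0.08  ]
pR [ 0.5843 -0.0965  0.08  ]
hFL 0.295 yaw 0.0436 [0.6085 0.0187 0.215 ]
hBL 0.2967 yaw 0.0406 [0.7465 0.0238 0.215 ]
rL 0.3014 yaw 0.0475 [0.4693 0.0162 0.088 ]
scL 0.2731 yaw 0.0437 [0.4848 0.0164 0.088 ]
kL 0.2061 yaw 0.0127 [0.5248 0.0164 0.11  ]
pFL 0.2451 yaw 0.0418 [0.4928 0.0159 0.08  ]
pL 0.2307 yaw 0.0285 [0.5811 0.0189 0.08  ]
side proj kL (np.float64(287.57722364881795), np.float64(271.9769368852325)) (284.5, 271.7972972972973)
(np.float64(314.70056865446793), np.float64(233.42333495820674)) (312.3378378378378, 232.33783783783784)
[0.5307421  0.12106427 0.11      ] [ 0.53520413 -0.09341842  0.11      ]
```

Run:
```python
from h import *
for n,b in (('top',(170,150,430,290)),('side',(180,180,350,350))):
    x0,y0,x1,y1=b
    a=cv2.imread('pics/%s0.png'%n)[y0:y1,x0:x1];f=600/(x1-x0) if n=='side' else 3
    a=cv2.resize(a,None,fx=f,fy=f,interpolation=cv2.INTER_CUBIC)
    s=r.snapshot(n) if 0 else __import__('pickle').load(open('d0.pkl','rb'))[n][1]
    o=np.array([.609,.0195,0]);yw=.043;Rm=R.from_euler('z',yw).as_matrix()
    def dr(p,c):
        u,v=proj(s,o+Rm@np.array(p));cv2.circle(a,(int((u-x0+.5)*f),int((v-y0+.5)*f)),3,c,-1)
    for sy in(-1,1):
        for p in((-.14,.15,.088),(.14,.15,.215),(-.003,.15,.215),(-.003,.15,.14),(.01,.105,.11),(-.137,.1,.08),(-.14,.15,0),(-.137,.05,.125)): dr((p[0],p[1]*sy,p[2]),(0,0,255))
    cv2.imwrite('pics/%s0o.png'%n,a[:600,:800])
```

```text
(no output)
```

View pics/top0o.png

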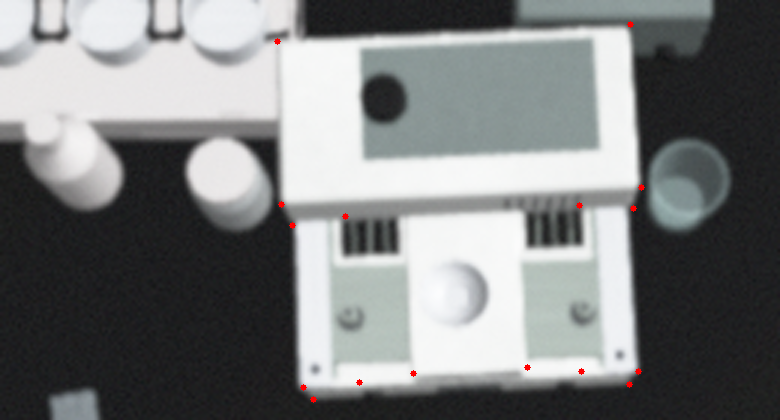

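View pics/side0o.png

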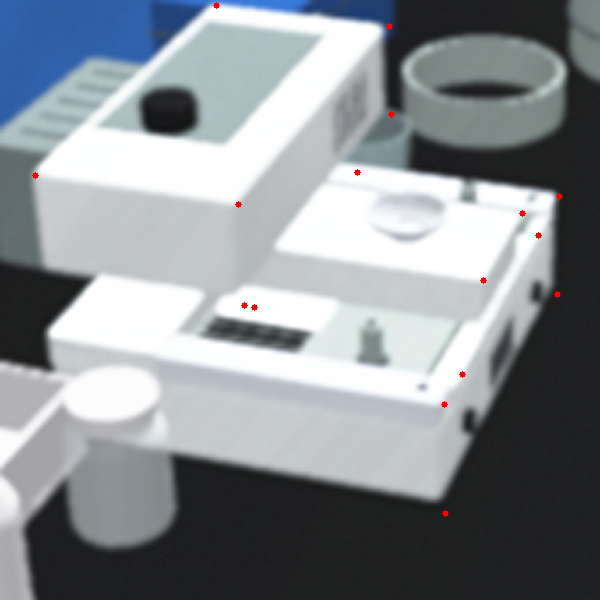

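Run:
```python
from h import *
import pickle
d=pickle.load(open('d0.pkl','rb'));s=d['top'][1];s2=d['side'][1]
o=np.array([.611,.0195,0]);Rm=R.from_euler('z',.043).as_matrix()
def T(x,y,z):return onz(s,170+x/3,150+y/3,z)
def S(x,y,z):return onz(s2,180+x/3.53,180+y/3.53,z)
for n,p in dict(jar=T(222,170,.1),jarS=S(111,394,.1),beaker=T(689,178,.095),dish=T(456,293,.147),kL=T(351,317,.11),kR=T(584,312,.11),kLs=S(371,322,.11),kRs=S(468,183,.11)).items():
    print(n,p.round(4),'sift',(Rm.T@(p-o)).round(4))
```

```text
jar [0.6594 0.2375 0.1   ] sift [0.0577 0.2157 0.1   ]
jarS [0.6627 0.2399 0.1   ] sift [0.0611 0.218  0.1   ]
beaker [ 0.6505 -0.1872  0.095 ] sift [ 0.0306 -0.2082  0.095 ]
dish [0.5355 0.0242 0.147 ] sift [-0.0752  0.008   0.147 ]
kL [0.5213 0.1181 0.11  ] sift [-0.0853  0.1024  0.11  ]
kR [ 0.5246 -0.0886  0.11  ] sift [-0.091  -0.1043  0.11  ]
kLs [0.5304 0.1182 0.11  ] sift [-0.0763  0.102   0.11  ]
kRs [ 0.5345 -0.0934  0.11  ] sift [-0.0813 -0.1095  0.11  ]
```

```bash
cat >> h.py <<'E'
YAW=.043; O=np.array([.611,.0195,0]); RS=R.from_euler('z',YAW).as_matrix()
def tgtR(lean,yaw=YAW):
    c,s=np.cos(lean),np.sin(lean)
    return R.from_matrix(R.from_euler('z',yaw).as_matrix()@np.array([[c,0,s],[0,-1,0],[s,0,-c]]))
def toS(p): return RS.T@(np.array(p)-O)
def toW(p): return O+RS@np.array(p)
def plan(p,Rt=None,rate=.02):
    st=r.get_state();R0=R.from_quat(st['eef_rot']);d=np.array(p)-st['tool_pos']
    print('now sift',toS(st['tool_pos']).round(4),'w',st['tool_pos'].round(4),'F',st['contact_force'].round(1),'t',round(st['clock'],2),'op',round(st['opening'],3))
    if Rt is not None:
        rv=(R0.inv()*Rt).as_rotvec();print('turn total units',(rv/2/np.pi).round(4),'deg',np.degrees(np.linalg.norm(rv)).round(1))
        print('dp total units in target axes',(Rt.inv().apply(d)/.025).round(2))
    print('dp total units now axes',(R0.inv().apply(d)/.025).round(2),'dist',np.linalg.norm(d).round(4))
E
python3 - <<'E'
from h import *
plan([.25,-.55,.32],tgtR(np.radians(35)))
E
```

```text
now sift [-0.4032 -0.5821  0.2381] w [ 0.2332 -0.5794  0.2381] F [ 0.3 -1.1 -0. ] t 0.15 op 1.0
turn total units [-0.0167  0.0963  0.0523] deg 39.9
dp total units in target axes [ 2.47 -1.14 -2.27]
dp total units now axes [ 1.06 -0.84 -3.27] dist 0.0886
```

Emit:
move_arm:
  turn:
    - [0, 0, 0]
    - [0, 0, 0]
    - [-0.0028, 0.016, 0.0087]
    - [-0.0028, 0.016, 0.0087]
    - [-0.0028, 0.016, 0.0087]
    - [-0.0028, 0.016, 0.0087]
    - [-0.0028, 0.016, 0.0087]
    - [-0.0028, 0.016, 0.0087]
    - [0, 0, 0]
  dp:
    - [0, 0, -0.8]
    - [0, 0, -0.8]
    - [0, 0, -0.5]
    - [0, 0, -0.4]
    - [0, 0, -0.4]
    - [0, 0, -0.4]
    - [0, 0, 0]
    - [0, 0, 0]
    - [0, 0, 0]
  jaw: [-0.24, -0.24, -0.24, -0.24, -0.24, -0.24, -0.24, -0.24, -0.24]
  newtons: 30

```text
clock: 0.9
tool_pos: [0.2202, -0.5815, 0.317]
eef_rot: [0.954, 0.015, 0.299, -0.007]
contact_force: [-2.1, 0.3, -1.2]
opening: 0.619
```

Run:
```python
from h import *
plan([.47,-.126,.25],tgtR(np.radians(35)))
```

```text
now sift [-0.4163 -0.5836  0.317 ] w [ 0.2202 -0.5815  0.317 ] F [-2.1  0.3 -1.2] t 0.9 op 0.619
turn total units [ 0.0005  0.0005 -0.0018] deg 0.7
dp total units in target axes [  7.28 -17.77   8.37]
dp total units now axes [  7.11 -17.88   8.29] dist 0.5238
```

Emit:
move_arm:
  turn:
    - [0, 0, -0.0018]
    - [0, 0, 0]
    - [0, 0, 0]
    - [0, 0, 0]
    - [0, 0, 0]
    - [0, 0, 0]
    - [0, 0, 0]
    - [0, 0, 0]
    - [0, 0, 0]
    - [0, 0, 0]
  dp:
    - [0.36, -0.9, 0.2]
    - [0.36, -0.9, 0.4]
    - [0.36, -0.9, 0.4]
    - [0.36, -0.9, 0.4]
    - [0.36, -0.9, 0.4]
    - [0.36, -0.9, 0.4]
    - [0.36, -0.9, 0.4]
    - [0.36, -0.9, 0.4]
    - [0.36, -0.9, 0.4]
    - [0.36, -0.9, 0.4]
  jaw: [-0.24, -0.24, -0.24, -0.24, -0.24, -0.24, -0.24, -0.24, -0.24, -0.24]

```text
clock: 1.73
tool_pos: [0.3456, -0.3476, 0.2927]
eef_rot: [0.954, 0.029, 0.3, -0.004]
contact_force: [-0.2, 0.3, 1.1]
opening: 0.618
```

Emit:
move_arm:
  turn:
    - [0, 0, 0]
    - [0, 0, 0]
    - [0, 0, 0]
    - [0, 0, 0]
    - [0, 0, 0]
    - [0, 0, 0]
    - [0, 0, 0]
    - [0, 0, 0]
    - [0, 0, 0]
    - [0, 0, 0]
  dp:
    - [0.36, -0.9, 0.4]
    - [0.36, -0.9, 0.4]
    - [0.36, -0.9, 0.4]
    - [0.36, -0.9, 0.4]
    - [0.36, -0.9, 0.4]
    - [0.36, -0.9, 0.4]
    - [0.36, -0.9, 0.4]
    - [0.36, -0.9, 0.4]
    - [0.36, -0.9, 0.4]
    - [0, 0, 0]
  jaw: [-0.24, -0.24, -0.24, -0.24, -0.24, -0.24, -0.24, -0.24, -0.24, -0.24]

```text
clock: 2.57
tool_pos: [0.4547, -0.1558, 0.3088]
eef_rot: [0.959, 0.041, 0.28, -0.023]
contact_force: [-0.3, -0.6, 0.4]
opening: 0.621
```

Run:
```python
from h import *
import pickle
d={}
for n in ['wrist','top','side']:
    d[n]=snap(n,n+'1')
pickle.dump(d,open('d1.pkl','wb'))
plan([.47,-.126,.25],tgtR(np.radians(35)))
```

```text
now sift [-0.1676 -0.1754  0.3068] w [ 0.4511 -0.163   0.3068] F [ 0.2 -0.1 -0.5] t 2.72 op 0.621
turn total units [-0.0059  0.0072  0.0027] deg 3.5
dp total units in target axes [-0.63 -1.44  2.33]
dp total units now axes [-0.5  -1.37  2.41] dist 0.0704
```

View pics/wrist1.png

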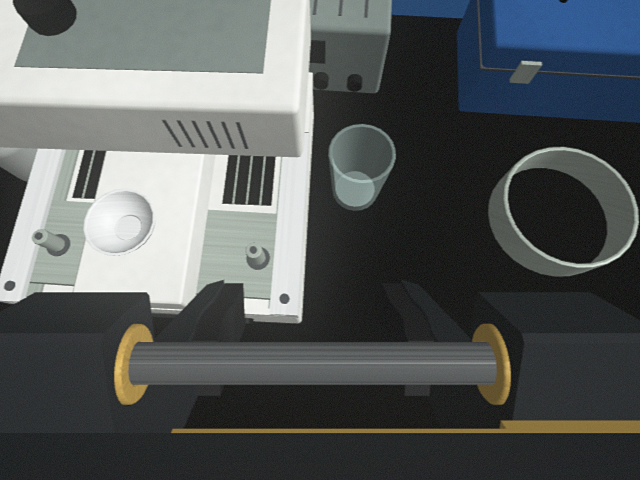

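View pics/side1.png

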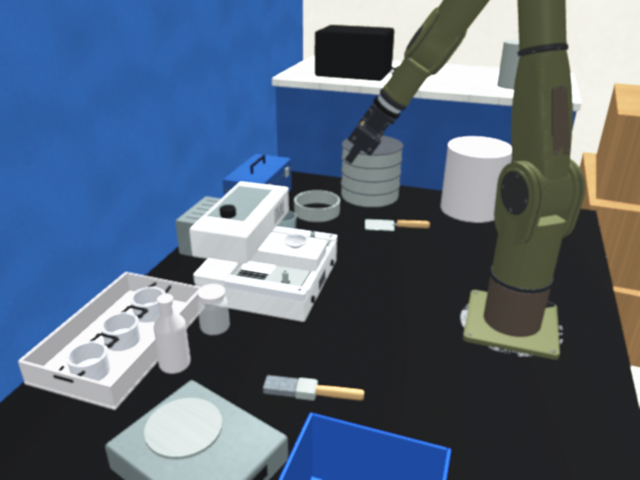

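The wrist view is clear: right knob top at about (252,247), left knob top at about (40,237). The rail's near corners and screws are at (9,286) and (284,298). I'll take another picture now the arm has settled and measure from it.

Run:
```python
from h import *
import pickle
d={'wrist':snap('wrist','wrist2')}
pickle.dump(d,open('d2.pkl','wb'));st,s=d['wrist'];print(st['qd'].round(3))
a=s['frame'][60:330,0:330]; cv2.imwrite('pics/wrist2z.png',cv2.resize(a,None,fx=2.2,fy=2.2,interpolation=cv2.INTER_CUBIC))
```

```text
[ 0.059  0.012  0.005  0.01  -0.007 -0.004  0.004]
```

View pics/wrist2z.png

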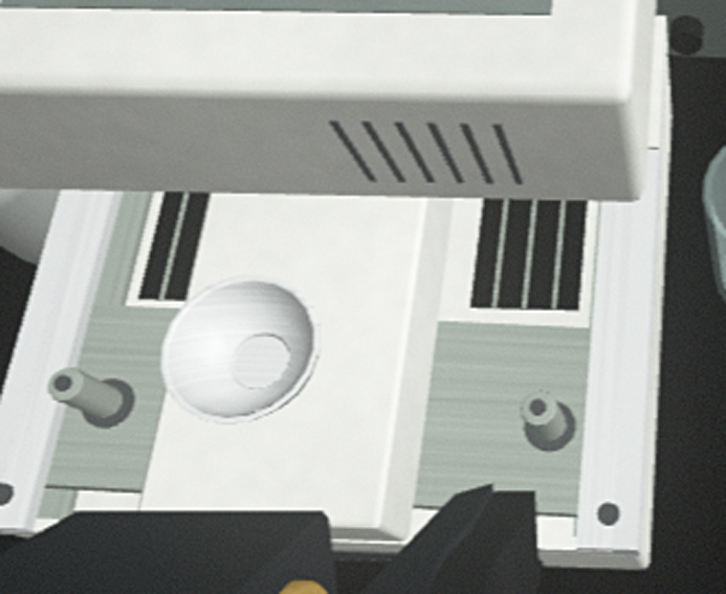

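Run:
```python
from h import *
import pickle
st,s=pickle.load(open('d2.pkl','rb'))['wrist']
def W(x,y,z):return onz(s,(x+.5)/2.2-.5,60+(y+.5)/2.2-.5,z,st)
P=dict(kR=W(539,407,.11),kL=W(64,384,.11),headR=W(638,200,.14),headM=W(330,195,.14),headL=W(0,188,.14),railR=W(651,551,.088),railL=W(0,532,.088),scR=W(608,514,.088),scL=W(5,494,.088),brR=W(378,538,.125),dish=W(238,350,.147),rimR=W(577,548,.08),pfR=W(414,505,.08),pfR2=W(576,515,.08),pfL=W(142,490,.08),pfL2=W(46,487,.08),pbR=W(438,321,.08),pbR2=W(590,327,.08))
for k,v in P.items():print(k,v.round(4),'sift',toS(v).round(4))
def yaw(a,b):e=P[a]-P[b];return np.arctan2(-e[0],e[1]).round(4),np.linalg.norm(e).round(4)
print(yaw('kL','kR'),yaw('headL','headR'),yaw('scL','scR'))
```

```text
kR [ 0.531  -0.0884  0.11  ] sift [-0.0845 -0.1044  0.11  ]
kL [0.5264 0.1225 0.11  ] sift [-0.0801  0.1065  0.11  ]
headR [ 0.617  -0.1254  0.14  ] sift [-0.0003 -0.145   0.14  ]
headM [0.6106 0.0074 0.14  ] sift [-0.0009 -0.0121  0.14  ]
headL [0.6045 0.1531 0.14  ] sift [-0.0007  0.1338  0.14  ]
railR [ 0.4761 -0.1406  0.088 ] sift [-0.1417 -0.1542  0.088 ]
railL [0.4625 0.1486 0.088 ] sift [-0.1428  0.1353  0.088 ]
scR [ 0.4907 -0.1203  0.088 ] sift [-0.1262 -0.1345  0.088 ]
scL [0.4794 0.1518 0.088 ] sift [-0.1258  0.1378  0.088 ]
brR [ 0.4684 -0.035   0.125 ] sift [-0.1448 -0.0483  0.125 ]
dish [0.5353 0.0263 0.147 ] sift [-0.0753  0.0101  0.147 ]
rimR [ 0.4759 -0.1071  0.08  ] sift [-0.1404 -0.1207  0.08  ]
pfR [ 0.4895 -0.031   0.08  ] sift [-0.1235 -0.0453  0.08  ]
pfR2 [ 0.4905 -0.1049  0.08  ] sift [-0.1257 -0.1191  0.08  ]
pfL [0.487  0.0954 0.08  ] sift [-0.1206  0.0812  0.08  ]
pfL2 [0.4851 0.1404 0.08  ] sift [-0.1206  0.1262  0.08  ]
pbR [ 0.5793 -0.0271  0.08  ] sift [-0.0337 -0.0452  0.08  ]
pbR2 [ 0.5813 -0.101   0.08  ] sift [-0.0348 -0.1191  0.08  ]
(np.float64(0.0218), np.float64(0.2109)) (np.float64(0.0447), np.float64(0.2788)) (np.float64(0.0416), np.float64(0.2723))
```

Run:
```python
from h import *
plan(toW([-.116,-.143,.17]),tgtR(np.radians(35)))
```

```text
now sift [-0.1683 -0.1765  0.3065] w [ 0.4505 -0.164   0.3065] F [-0.3  0.1 -0.1] t 2.77 op 0.621
turn total units [-0.0057  0.0073  0.0023] deg 3.4
dp total units in target axes [-1.42 -1.34  5.67]
dp total units now axes [-1.14 -1.15  5.78] dist 0.15
```

Emit:
move_arm:
  turn:
    - [-0.0029, 0.0037, 0.0012]
    - [-0.0029, 0.0037, 0.0012]
    - [0, 0, 0]
    - [0, 0, 0]
    - [0, 0, 0]
    - [0, 0, 0]
    - [0, 0, 0]
    - [0, 0, 0]
    - [0, 0, 0]
  dp:
    - [-0.2, -0.2, 0.7]
    - [-0.2, -0.2, 0.7]
    - [-0.2, -0.2, 0.7]
    - [-0.2, -0.2, 0.7]
    - [-0.2, -0.2, 0.7]
    - [-0.2, -0.2, 0.7]
    - [-0.2, -0.1, 0.7]
    - [0, 0, 0.7]
    - [0, 0, 0]
  jaw: [-0.45, -0.45, -0.45, -0.45, -0.45, -0.45, -0.45, -0.45, -0.45]

```text
clock: 3.52
tool_pos: [0.5106, -0.1588, 0.2537]
eef_rot: [0.969, 0.027, 0.245, -0.033]
contact_force: [0.9, 0.4, 1.5]
opening: 0.723
```

Run:
```python
from h import *
d=snap('wrist','wrist3')
plan(toW([-.116,-.143,.097]),tgtR(np.radians(35)))
```

```text
now sift [-0.1088 -0.1734  0.2542] w [ 0.5097 -0.1584  0.2542] F [-0.9  0.5  0.8] t 3.57 op 0.727
turn total units [-0.0092  0.0181 -0.0007] deg 7.3
dp total units in target axes [-3.84 -1.21  4.99]
dp total units now axes [-3.25 -0.9   5.45] dist 0.1603
```

View pics/wrist3.png

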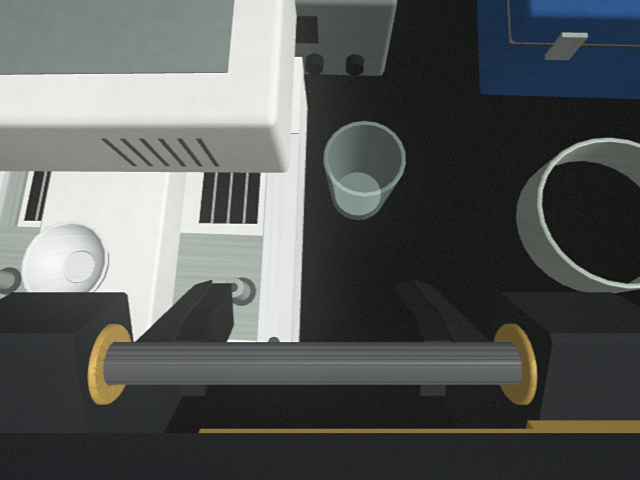

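Run:
```python
from h import *
st=r.get_state();print(st['q'].round(3)); Rm=R.from_quat(st['eef_rot']).as_matrix();print(Rm.round(3))
```

```text
[ 0.644  0.478 -0.414  2.225 -0.999  0.044 -0.209]
[[ 0.878  0.07   0.473]
 [ 0.037 -0.996  0.078]
 [ 0.477 -0.051 -0.878]]
```

```bash
cat > kin.py <<'E'
from h import *
import pickle, itertools
d0=pickle.load(open('d0.pkl','rb'))['wrist'][0];d1=pickle.load(open('d1.pkl','rb'))['wrist'][0];d2=pickle.load(open('d2.pkl','rb'))['wrist'][0]
D=[d0,d1,d2,r.get_state()]
E
python3 - <<'E'
from kin import *
for st in D: print(st['q'].round(3),st['tool_pos'].round(3))
z=lambda a:R.from_euler('z',a);y=lambda a:R.from_euler('y',a)
best=[]
for s in itertools.product([1,-1],repeat=7):
    Q=[]
    for st in D:
        q=np.array(s)*st['q'];Q.append(z(q[0])*y(q[1])*z(q[2])*y(q[3])*z(q[4])*y(q[5])*z(q[6]))
    # constant offset tool: R = base*Q*tool ; test base=z-rot c
    for b in (0,np.pi/2,np.pi,-np.pi/2):
        ts=[(z(b)*Qi).inv()*R.from_quat(st['eef_rot']) for Qi,st in zip(Q,D)]
        e=max((ts[0].inv()*t).magnitude() for t in ts)
        best.append((e,s,b,ts[0].as_euler('xyz').round(3)))
best.sort(key=lambda t:t[0])
for t in best[:4]:print(t)
e,s,b,_=best[0]
# linear fit: h ez + Q2*(a,0,L1) + Q4*(b,0,L2)+Q6*(c,0,L3)
A=[];B=[]
for st in D:
    q=np.array(s)*st['q'];Q2=z(b)*z(q[0])*y(q[1])*z(q[2]);Q4=Q2*y(q[3])*z(q[4]);Q6=Q4*y(q[5])*z(q[6])
    m=np.zeros((3,7));m[2,0]=1
    m[:,1:3]=Q2.as_matrix()[:,[0,2]];m[:,3:5]=Q4.as_matrix()[:,[0,2]];m[:,5]=(Q4*y(q[5])).as_matrix()[:,0];m[:,6]=Q6.as_matrix()[:,2]
    A.append(m);B.append(st['tool_pos'])
A=np.vstack(A);B=np.hstack(B)
for cols in ([0,2,4,6],[0,1,2,3,4,6],[0,1,2,3,4,5,6]):
    x,res,rk,sv=np.linalg.lstsq(A[:,cols],B,rcond=None);print(cols,x.round(4),np.abs(A[:,cols]@x-B).max().round(4),sv.round(3))
E
```

```text
[ 1.222  0.69  -0.194  1.566  0.157  0.902 -0.215] [ 0.233 -0.579  0.238]
[ 0.913  0.34  -0.657  2.325 -0.997  0.046 -0.16 ] [ 0.455 -0.156  0.309]
[ 0.927  0.343 -0.656  2.328 -0.998  0.044 -0.157] [ 0.451 -0.163  0.307]
[ 0.644  0.478 -0.414  2.225 -0.999  0.044 -0.209] [ 0.51  -0.158  0.254]
(5.017712603969981e-16, (-1, 1, -1, 1, -1, 1, -1), 0, array([-0.   , -0.   ,  1.571]))
(5.4027951519637e-16, (-1, -1, -1, -1, -1, -1, -1), 3.141592653589793, array([-0.   , -0.   , -1.571]))
(0.11665303293835408, (-1, -1, -1, -1, -1, -1, 1), 3.141592653589793, array([-0.   , -0.   , -1.141]))
(0.11665303293835422, (-1, 1, -1, 1, -1, 1, 1), 0, array([-0.   , -0.   ,  2.001]))
[0, 2, 4, 6] [0.1761 0.6625 0.2732 0.3022] 0.0314 [3.659 1.494 0.516 0.333]
[0, 1, 2, 3, 4, 6] [ 0.2175 -0.1313  0.7397 -0.0259  0.3071  0.4611] 0.0182 [3.878 2.58  1.387 0.535 0.279 0.111]
[0, 1, 2, 3, 4, 5, 6] [ 0.2541 -0.1653  0.7397 -0.0149  0.3227 -0.0215  0.5011] 0.0172 [3.879 3.162 1.533 0.551 0.531 0.142 0.042]
```

```bash
cat >> kin.py <<'E'
z=lambda a:R.from_euler('z',a);y=lambda a:R.from_euler('y',a)
SG=np.array([-1,1,-1,1,-1,1,-1])
def frames(q):
    q=SG*q;F=[z(q[0])];F.append(F[-1]*y(q[1]));F.append(F[-1]*z(q[2]));F.append(F[-1]*y(q[3]));F.append(F[-1]*z(q[4]));F.append(F[-1]*y(q[5]));F.append(F[-1]*z(q[6]));return F
E
python3 - <<'E'
from kin import *
from scipy.optimize import nnls
def row(st,spec):
    F=[f.as_matrix() for f in frames(st['q'])]
    return np.stack([np.array([0,0,1.]) if sp=='h' else F[sp[0]][:,sp[1]] for sp in spec],1)
B=np.hstack([s['tool_pos'] for s in D])
for spec in (['h',(2,2),(4,2),(6,2)],['h',(2,2),(2,0),(3,0),(3,2),(6,2)],['h',(2,2),(2,0),(3,0),(3,2),(5,0),(6,2)],['h',(0,0),(2,2),(2,0),(3,0),(3,2),(6,2)],['h',(0,1),(2,2),(2,1),(4,1),(4,2),(6,2)],['h',(2,2),(2,1),(4,1),(4,2),(6,1),(6,2)]):
    A=np.vstack([row(s,spec) for s in D]);x,_,_,sv=np.linalg.lstsq(A,B,rcond=None);print(spec,x.round(4),np.abs(A@x-B).max().round(5),sv[-1].round(3))
E
```

```text
['h', (2, 2), (4, 2), (6, 2)] [0.1761 0.6625 0.2732 0.3022] 0.03135 0.333
['h', (2, 2), (2, 0), (3, 0), (3, 2), (6, 2)] [ 0.1276  0.685  -0.0812 -0.0629  0.2706  0.3477] 0.01794 0.109
['h', (2, 2), (2, 0), (3, 0), (3, 2), (5, 0), (6, 2)] [ 0.1391  0.6883 -0.0897 -0.059   0.2753 -0.0034  0.3612] 0.0178 0.031
['h', (0, 0), (2, 2), (2, 0), (3, 0), (3, 2), (6, 2)] [ 0.1366  0.0039  0.6831 -0.084  -0.0589  0.2733  0.3523] 0.01791 0.052
['h', (0, 1), (2, 2), (2, 1), (4, 1), (4, 2), (6, 2)] [ 3.469e-01 -1.880e-02  5.634e-01 -2.690e-02 -4.000e-04  3.448e-01
  3.261e-01] 0.0 0.068
['h', (2, 2), (2, 1), (4, 1), (4, 2), (6, 1), (6, 2)] [ 0.3388  0.5729 -0.0282 -0.0491  0.3227  0.034   0.3394] 0.00121 0.029
```

```bash
cat >> kin.py <<'E'
spec=['h',(0,1),(2,2),(2,1),(4,1),(4,2),(6,2)]
def row(q):
    F=[f.as_matrix() for f in frames(q)]
    return np.stack([np.array([0,0,1.]) if sp=='h' else F[sp[0]][:,sp[1]] for sp in spec],1)
X=np.linalg.lstsq(np.vstack([row(s['q']) for s in D]),np.hstack([s['tool_pos'] for s in D]),rcond=None)[0]
def fk(q): return row(q)@X, frames(q)[-1]*z(np.pi/2)
LO=np.array([-3.01,-.46,-1.47,.13,-1,.04,-2.66]);HI=np.array([3.01,2.08,1.51,2.56,4.14,2.09,2.66])
from scipy.optimize import least_squares
def ik(p,Rt,q0,mar=.08):
    f=lambda q:np.r_[(fk(q)[0]-p)*10,(fk(q)[1].inv()*Rt).as_rotvec()*3,(q-q0)*1e-3]
    s=least_squares(f,np.clip(q0,LO+mar,HI-mar),bounds=(LO+mar,HI-mar));e=fk(s.x)
    return s.x,np.linalg.norm(e[0]-p),(e[1].inv()*Rt).magnitude()
E
python3 - <<'E'
from kin import *
rng=np.random.default_rng(0);q0=D[-1]['q']
H=z(np.pi)
for nm,p in dict(R0=[-.116,-.143,.097],R0h=[-.116,-.143,.2],Rh=[-.006,-.143,.097],L0=[-.112,.143,.097],Lh=[-.006,.143,.097],M=[-.1,0,.22]).items():
  for ln in (35,30):
   for half in (0,1):
    Rt=tgtR(np.radians(ln)); Rt=Rt*H if half else Rt
    sols=[]
    for k in range(12):
        s=ik(toW(p),Rt,rng.uniform(LO,HI) if k else q0)
        sols.append((s[1]+s[2],s[0]))
    sols.sort(key=lambda t:t[0]);ok=[s for s in sols if s[0]<5e-3]
    print(nm,ln,'half' if half else 'norm',len(ok),'best',sols[0][0].round(4),[o[1].round(2).tolist() for o in ok[:3]])
E
```

```text
R0 35 norm 0 best 0.0245 []
R0 35 half 0 best 0.0177 []
R0 30 norm 6 best 0.0 [[0.51, 0.87, -0.42, 2.46, 2.9, 0.66, 2.15], [0.71, 0.95, -0.79, 2.45, 2.5, 0.75, 2.58], [0.64, 0.91, -0.65, 2.45, 2.64, 0.7, 2.43]]
R0 30 half 6 best 0.0 [[0.18, 0.86, 0.13, 2.48, 3.5, 0.74, -1.62], [0.95, 1.25, -1.39, 2.44, 2.05, 1.17, -0.04], [0.84, 1.05, -1.04, 2.44, 2.28, 0.89, -0.31]]
R0h 35 norm 5 best 0.0 [[0.81, 0.71, -0.87, 2.45, 2.45, 0.59, 2.58], [0.47, 0.61, -0.31, 2.47, 3.14, 0.5, 1.88], [0.81, 0.71, -0.87, 2.45, 2.45, 0.59, 2.58]]
R0h 35 half 8 best 0.0 [[1.01, 0.95, -1.39, 2.44, 2.0, 0.92, -0.11], [0.59, 0.63, -0.49, 2.46, 2.92, 0.5, -1.03], [0.83, 0.72, -0.92, 2.45, 2.4, 0.6, -0.51]]
R0h 30 norm 3 best 0.0 [[0.03, 0.6, 0.36, 2.41, 3.95, 0.5, 1.06], [0.16, 0.58, 0.15, 2.41, 3.76, 0.41, 1.24], [0.4, 0.57, -0.23, 2.39, 3.2, 0.32, 1.8]]
R0h 30 half 7 best 0.0 [[0.29, 0.57, -0.06, 2.4, 3.48, 0.35, -1.63], [1.01, 0.92, -1.39, 2.37, 1.82, 0.88, 0.05], [0.74, 0.65, -0.77, 2.38, 2.28, 0.42, -0.43]]
Rh 35 norm 4 best 0.0 [[0.45, 0.9, -0.42, 2.23, 2.88, 0.55, 2.16], [0.62, 0.96, -0.71, 2.22, 2.54, 0.6
[... 1466 characters left out ...]
19, 3.06, 0.38, -1.91], [0.26, 1.28, -1.39, 2.15, 1.93, 1.42, -0.35]]
M 35 norm 4 best 0.0 [[0.44, 0.68, -1.01, 2.48, 2.11, 0.81, 2.48], [0.44, 0.68, -1.01, 2.48, 2.11, 0.81, 2.48], [0.44, 0.68, -1.0, 2.48, 2.11, 0.81, 2.48]]
M 35 half 9 best 0.0 [[0.52, 0.76, -1.19, 2.48, 2.0, 0.93, -0.56], [0.54, 0.77, -1.22, 2.48, 1.98, 0.96, -0.54], [0.55, 0.79, -1.25, 2.48, 1.96, 0.99, -0.52]]
M 30 norm 6 best 0.0 [[0.08, 0.52, -0.35, 2.41, 2.44, 0.38, 2.16], [-0.62, 0.65, 0.81, 2.45, 4.06, 0.57, 0.59], [-0.29, 0.52, 0.21, 2.43, 3.33, 0.33, 1.29]]
M 30 half 6 best 0.0 [[-0.2, 0.51, 0.07, 2.43, 3.08, 0.32, -1.61], [-0.14, 0.51, -0.02, 2.42, 2.93, 0.32, -1.46], [0.34, 0.58, -0.77, 2.4, 2.04, 0.55, -0.59]]
```

Run:
```python
from kin import *
for qB in ([.6,.4,-.4,2.4,2.9,.4,-1.0],[.6,.4,-.4,2.45,2.9,.3,-1.0],[.6,.3,-.4,2.4,2.9,.35,-1.0]):
    qB=np.array(qB)
    for t in (-.1,.9,1.9,2.9):
        q=qB.copy();q[4]=t;p,Rt=fk(q);print(t,p.round(3),Rt.as_matrix()[:,2].round(2),'x',Rt.as_matrix()[:,0].round(2))
    print()
st=r.get_state();q=st['q'];print(q.round(3),fk(q)[0].round(4),st['tool_pos'].round(4))
```

```text
-0.1 [ 0.302 -0.084  0.224] [ 0.02  0.19 -0.98] x [0.97 0.24 0.06]
0.9 [ 0.32  -0.205  0.224] [ 0.07 -0.18 -0.98] x [ 0.39  0.91 -0.14]
1.9 [ 0.423 -0.256  0.264] [ 0.38 -0.34 -0.86] x [-0.43  0.76 -0.49]
2.9 [ 0.516 -0.191  0.307] [ 0.67 -0.14 -0.73] x [-0.74 -0.07 -0.67]

-0.1 [ 0.302 -0.086  0.218] [ 0.06  0.17 -0.98] x [0.97 0.23 0.1 ]
0.9 [ 0.316 -0.177  0.216] [ 0.1  -0.11 -0.99] x [ 0.37  0.93 -0.06]
1.9 [ 0.395 -0.216  0.242] [ 0.35 -0.23 -0.91] x [-0.49  0.78 -0.38]
2.9 [ 0.468 -0.166  0.272] [ 0.57 -0.08 -0.82] x [-0.82 -0.06 -0.57]

-0.1 [ 0.326 -0.095  0.255] [ 0.14  0.12 -0.98] x [0.96 0.24 0.17]
0.9 [ 0.342 -0.201  0.263] [ 0.19 -0.2  -0.96] x [ 0.39  0.91 -0.12]
1.9 [ 0.429 -0.244  0.308] [ 0.46 -0.34 -0.82] x [-0.41  0.74 -0.53]
2.9 [ 0.508 -0.185  0.349] [ 0.7  -0.16 -0.7 ] x [-0.71 -0.11 -0.69]

[ 0.644  0.478 -0.414  2.225 -0.999  0.044 -0.209] [ 0.5097 -0.1584  0.2542] [ 0.5097 -0.1584  0.2542]
```

Run:
```python
from kin import *
qB=np.array([.6,.3,-.4,2.4,-.1,.35,-1.0]);p,Rt=fk(qB);plan(p,Rt)
```

```text
now sift [-0.1088 -0.1734  0.2542] w [ 0.5097 -0.1584  0.2542] F [-0.9  0.5  0.8] t 3.57 op 0.727
turn total units [ 0.0144 -0.0538 -0.0276] deg 22.4
dp total units in target axes [-6.38 -4.33 -0.8 ]
dp total units now axes [-6.32 -3.03 -3.31] dist 0.1939
```

Emit:
move_arm:
  turn:
    - [0.0024, -0.009, -0.0046]
    - [0.0024, -0.009, -0.0046]
    - [0.0024, -0.009, -0.0046]
    - [0.0024, -0.009, -0.0046]
    - [0.0024, -0.009, -0.0046]
    - [0.0024, -0.009, -0.0046]
    - [0, 0, 0]
    - [0, 0, 0]
    - [0, 0, 0]
    - [0, 0, 0]
  dp:
    - [-0.7, -0.3, -0.4]
    - [-0.7, -0.4, -0.3]
    - [-0.7, -0.4, -0.2]
    - [-0.7, -0.4, -0.2]
    - [-0.7, -0.4, -0.1]
    - [-0.7, -0.4, -0.1]
    - [-0.7, -0.5, 0]
    - [-0.7, -0.5, 0]
    - [-0.7, -0.5, 0]
    - [0, 0, 0]
  jaw: [-0.45, -0.45, -0.45, -0.45, -0.45, -0.45, -0.45, -0.45, -0.45, -0.45]

```text
clock: 4.4
tool_pos: [0.3276, -0.0918, 0.244]
eef_rot: [0.988, 0.126, 0.079, -0.052]
contact_force: [-0.8, 0.6, 1.1]
opening: 0.721
```

Run:
```python
from kin import *
q=r.get_state()['q'];print(q.round(3))
qB=np.array([.6,.3,-.4,2.4,-.1,.35,-1.0]);p,Rt=fk(qB);plan(p,Rt)
```

```text
[ 0.176  0.32   0.157  2.437 -0.642  0.357 -0.393]
now sift [-0.2879 -0.0991  0.244 ] w [ 0.3276 -0.0918  0.244 ] F [-0.8  0.6  1.1] t 4.4 op 0.721
turn total units [-0.0004  0.0002 -0.0003] deg 0.2
dp total units in target axes [-0.    0.08 -0.47]
dp total units now axes [-0.    0.08 -0.47] dist 0.012
```

```bash
cat > q5.py <<'E'
from kin import *
import sys
q=r.get_state()['q'];print(q.round(3))
n=int(sys.argv[1]);dq=float(sys.argv[2])
for k in range(n):
    a=q.copy();a[4]+=k*dq;b=a.copy();b[4]+=dq
    pa,Ra=fk(a);pb,Rb=fk(b)
    if k in(0,n-1):print('turn',((Ra.inv()*Rb).as_rotvec()/2/np.pi).round(4),'dp',(Ra.inv().apply(pb-pa)/.025).round(3),'end',pb.round(3),Rb.as_matrix()[:,2].round(2))
E
python3 q5.py 28 .115
```

```text
[ 0.176  0.32   0.157  2.437 -0.642  0.357 -0.393]
turn [-0.0025 -0.0059 -0.0171] dp [-0.472  0.228 -0.011] end [ 0.318 -0.1    0.242] [ 0.11  0.1  -0.99]
turn [-0.0025 -0.0059 -0.0171] dp [-0.472  0.228 -0.011] end [ 0.453 -0.266  0.321] [ 0.52 -0.41 -0.75]
```

Emit:
move_arm:
  turn:
    - [-0.0025, -0.0059, -0.0171]
    - [-0.0025, -0.0059, -0.0171]
    - [-0.0025, -0.0059, -0.0171]
    - [-0.0025, -0.0059, -0.0171]
    - [-0.0025, -0.0059, -0.0171]
    - [-0.0025, -0.0059, -0.0171]
    - [-0.0025, -0.0059, -0.0171]
    - [-0.0025, -0.0059, -0.0171]
    - [-0.0025, -0.0059, -0.0171]
    - [-0.0025, -0.0059, -0.0171]
  dp:
    - [-0.47, 0.23, 0]
    - [-0.47, 0.23, 0]
    - [-0.47, 0.23, 0]
    - [-0.47, 0.23, 0]
    - [-0.47, 0.23, 0]
    - [-0.47, 0.23, 0]
    - [-0.47, 0.23, 0]
    - [-0.47, 0.23, 0]
    - [-0.47, 0.23, 0]
    - [-0.47, 0.23, 0]
  jaw: [-0.45, -0.45, -0.45, -0.45, -0.45, -0.45, -0.45, -0.45, -0.45, -0.45]

```text
clock: 5.23
tool_pos: [0.2874, -0.2098, 0.2452]
eef_rot: [0.781, 0.612, -0.071, 0.096]
contact_force: [0.5, 0.3, -1.3]
opening: 0.725
```

```bash
python3 q5.py 18 .115
```

```text
[-0.034  0.359  0.462  2.44   0.215  0.284 -0.05 ]
turn [-0.0003 -0.0051 -0.0176] dp [-0.418  0.046 -0.007] end [ 0.286 -0.22   0.248] [ 0.   -0.27 -0.96]
turn [-0.0003 -0.0051 -0.0176] dp [-0.418  0.046 -0.007] end [ 0.4   -0.301  0.307] [ 0.35 -0.52 -0.78]
```

Emit:
move_arm:
  turn:
    - [-0.0003, -0.0051, -0.0176]
    - [-0.0003, -0.0051, -0.0176]
    - [-0.0003, -0.0051, -0.0176]
    - [-0.0003, -0.0051, -0.0176]
    - [-0.0003, -0.0051, -0.0176]
    - [-0.0003, -0.0051, -0.0176]
    - [-0.0003, -0.0051, -0.0176]
    - [-0.0003, -0.0051, -0.0176]
    - [-0.0003, -0.0051, -0.0176]
    - [-0.0003, -0.0051, -0.0176]
  dp:
    - [-0.42, 0.05, 0]
    - [-0.42, 0.05, 0]
    - [-0.42, 0.05, 0]
    - [-0.42, 0.05, 0]
    - [-0.42, 0.05, 0]
    - [-0.42, 0.05, 0]
    - [-0.42, 0.05, 0]
    - [-0.42, 0.05, 0]
    - [-0.42, 0.05, 0]
    - [-0.42, 0.05, 0]
  jaw: [-0.45, -0.45, -0.45, -0.45, -0.45, -0.45, -0.45, -0.45, -0.45, -0.45]

```text
clock: 6.07
tool_pos: [0.3235, -0.2957, 0.2801]
eef_rot: [0.327, 0.908, -0.221, 0.143]
contact_force: [0.6, -0.6, 1.0]
opening: 0.726
```

```bash
python3 q5.py 10 .115
```

```text
[-0.271  0.461  0.88   2.449  1.149  0.048  0.228]
turn [ 0.0002 -0.0009 -0.0183] dp [-0.071 -0.011 -0.   ] end [ 0.325 -0.297  0.281] [ 0.12 -0.5  -0.86]
turn [ 0.0002 -0.0009 -0.0183] dp [-0.071 -0.011 -0.   ] end [ 0.339 -0.3    0.285] [ 0.16 -0.51 -0.85]
```

Run:
```python
from kin import *
q=r.get_state()['q'];H=z(np.pi)
for p in ([-.14,-.16,.22],[-.2,-.16,.25]):
  for ln in (35,25):
    Rt=tgtR(np.radians(ln))*H;s=ik(toW(p),Rt,q,.03);print(p,ln,s[0].round(2),s[1].round(4),s[2].round(4));plan(toW(p),Rt)
```

```text
Traceback (most recent call last):
AttributeError: 'float' object has no attribute 'round'
```

Run:
```python
from kin import *
q=r.get_state()['q'];H=z(np.pi)
for p in ([-.14,-.16,.22],[-.2,-.16,.25]):
  for ln in (35,25):
    Rt=tgtR(np.radians(ln))*H;s=ik(toW(p),Rt,q,.03);print(p,ln,s[0].round(2),s[1],s[2]);plan(toW(p),Rt)
```

```text
[-0.14, -0.16, 0.22] 35 [ 0.9   0.65 -0.89  2.47  2.47  0.5  -0.54] 9.309702819361221e-08 7.948406949847254e-07
now sift [-0.3008 -0.3026  0.2801] w [ 0.3235 -0.2957  0.2801] F [ 0.6 -0.6  1. ] t 6.07 op 0.726
turn total units [-0.1048 -0.0458 -0.0866] deg 51.6
dp total units in target axes [-3.89  5.7   5.66]
dp total units now axes [-0.47  8.91 -0.18] dist 0.2232
[-0.14, -0.16, 0.22] 25 [ 0.67  0.53 -0.56  2.32  2.    0.17 -0.13] 2.2537261593991294e-07 1.4679448190021155e-06
now sift [-0.3008 -0.3026  0.2801] w [ 0.3235 -0.2957  0.2801] F [ 0.6 -0.6  1. ] t 6.07 op 0.726
turn total units [-0.0965 -0.0197 -0.0951] deg 49.3
dp total units in target axes [-4.81  5.7   4.9 ]
dp total units now axes [-0.47  8.91 -0.18] dist 0.2232
[-0.2, -0.16, 0.25] 35 [ 1.25  0.73 -1.44  2.53  1.93  0.67 -0.05] 0.003582363669163887 0.012958078491728009
now sift [-0.3008 -0.3026  0.2801] w [ 0.3235 -0.2957  0.2801] F [ 0.6 -0.6  1. ] t 6.07 op 0.726
turn total units [-0.1048 -0.0458 -0.0866] deg 51.6
dp total units in target axes [-2.61  5.7   3.3 ]
dp total units now axes [ 0.78  6.9  -1.44] dist 0.1772
[-0.2, -0.16, 0.25] 25 [ 0.8   0.41 -0.62  2.42  1.95  0.12 -0.05] 3.224285242711842e-07 1.959311573464492e-06
now sift [-0.3008 -0.3026  0.2801] w [ 0.3235 -0.2957  0.2801] F [ 0.6 -0.6  1. ] t 6.07 op 0.726
turn total units [-0.0965 -0.0197 -0.0951] deg 49.3
dp total units in target axes [-3.15  5.7   2.79]
dp total units now axes [ 0.78  6.9  -1.44] dist 0.1772
```

Emit:
move_arm:
  turn:
    - [-0.0096, -0.002, -0.0095]
    - [-0.0096, -0.002, -0.0095]
    - [-0.0096, -0.002, -0.0095]
    - [-0.0096, -0.002, -0.0095]
    - [-0.0096, -0.002, -0.0095]
    - [-0.0096, -0.002, -0.0095]
    - [-0.0096, -0.002, -0.0095]
    - [-0.0096, -0.002, -0.0095]
    - [-0.0096, -0.002, -0.0095]
    - [-0.0096, -0.002, -0.0095]
  dp:
    - [-0.05, 0.9, 0]
    - [-0.1, 0.88, 0.03]
    - [-0.15, 0.85, 0.08]
    - [-0.2, 0.83, 0.14]
    - [-0.25, 0.8, 0.2]
    - [-0.3, 0.76, 0.26]
    - [-0.35, 0.72, 0.32]
    - [-0.4, 0.68, 0.38]
    - [-0.44, 0.63, 0.44]
    - [-0.47, 0.58, 0.49]
  jaw: [-0.45, -0.45, -0.45, -0.45, -0.45, -0.45, -0.45, -0.45, -0.45, -0.45]

```text
clock: 6.9
tool_pos: [0.4727, -0.1785, 0.2199]
eef_rot: [0.013, 0.977, -0.016, 0.211]
contact_force: [0.0, -0.3, -0.9]
opening: 0.725
```

```bash
cat > chk.py <<'E'
from kin import *
import sys
H=z(np.pi);a=[float(v) for v in sys.argv[1:]]
print(r.get_state()['q'].round(3));plan(toW(a[:3]),tgtR(np.radians(a[3]))*H)
E
python3 chk.py -.14 -.16 .22 30
```

```text
[ 0.572  0.502 -0.351  2.318  2.304  0.108 -0.448]
now sift [-0.1467 -0.1918  0.2199] w [ 0.4727 -0.1785  0.2199] F [ 0.  -0.3 -0.9] t 6.9 op 0.725
turn total units [-0.009  -0.0158 -0.0087] deg 7.3
dp total units in target axes [-0.23  1.27  0.13]
dp total units now axes [-0.17  1.29  0.04] dist 0.0325
```

```bash
python3 chk.py -.12 -.143 .13 30;python3 chk.py -.12 -.143 .097 30
```

```text
[ 0.572  0.502 -0.351  2.318  2.304  0.108 -0.448]
now sift [-0.1467 -0.1918  0.2199] w [ 0.4727 -0.1785  0.2199] F [ 0.  -0.3 -0.9] t 6.9 op 0.725
turn total units [-0.009  -0.0158 -0.0087] deg 7.3
dp total units in target axes [0.87 1.95 3.65]
dp total units now axes [0.62 2.12 3.61] dist 0.1057
[ 0.572  0.502 -0.351  2.318  2.304  0.108 -0.448]
now sift [-0.1467 -0.1918  0.2199] w [ 0.4727 -0.1785  0.2199] F [ 0.  -0.3 -0.9] t 6.9 op 0.725
turn total units [-0.009  -0.0158 -0.0087] deg 7.3
dp total units in target axes [1.53 1.95 4.79]
dp total units now axes [1.17 2.15 4.81] dist 0.1349
```

Emit:
move_arm:
  turn:
    - [-0.003, -0.0053, -0.0029]
    - [-0.003, -0.0053, -0.0029]
    - [-0.003, -0.0053, -0.0029]
    - [0, 0, 0]
    - [0, 0, 0]
    - [0, 0, 0]
    - [0, 0, 0]
    - [0, 0, 0]
  dp:
    - [0, 0.5, 0]
    - [0, 0.5, 0.3]
    - [0.1, 0.5, 0.6]
    - [0.2, 0.45, 0.6]
    - [0.2, 0, 0.7]
    - [0.2, 0, 0.7]
    - [0.15, 0, 0.7]
    - [0, 0, 0]
  jaw: [-0.45, -0.45, -0.45, -0.45, -0.45, -0.45, -0.45, -0.45]

```text
clock: 7.57
tool_pos: [0.4977, -0.1296, 0.1273]
eef_rot: [-0.018, 0.966, 0.005, 0.257]
contact_force: [-0.5, -0.3, -1.3]
opening: 0.719
```

```bash
python3 - <<'E'
from h import *
import pickle
d={n:snap(n,n+'4') for n in ('wrist','top')};pickle.dump(d,open('d4.pkl','wb'))
E
python3 chk.py -.12 -.143 .097 30
```

```text
[ 0.698  0.838 -0.743  2.444  2.503  0.64  -0.603]
now sift [-0.12   -0.1436  0.1295] w [ 0.4973 -0.1291  0.1295] F [-0.4  1.   0.6] t 7.67 op 0.725
turn total units [-0.0002 -0.0004 -0.0004] deg 0.2
dp total units in target axes [0.65 0.02 1.13]
dp total units now axes [0.65 0.02 1.13] dist 0.0325
```

View pics/wrist4.png

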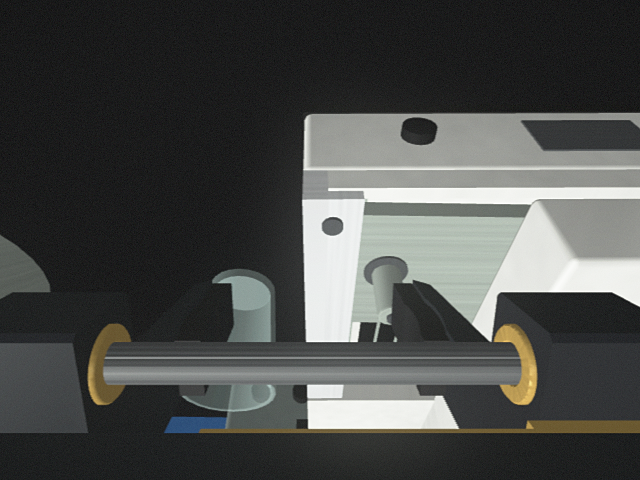

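Run:
```python
from h import *
import pickle
d=pickle.load(open('d4.pkl','rb'));st,s=d['wrist']
for p in ([-.0845,-.1044,.11],[-.0845,-.1044,.08]):print(proj(s,toW(p),st))
a=s['frame'][240:400,340:460];cv2.imwrite('pics/w4z.png',cv2.resize(a,None,fx=4,fy=4,interpolation=cv2.INTER_CUBIC))
```

```text
(np.float64(392.1117423615695), np.float64(315.524365167048))
(np.float64(384.1287632707201), np.float64(269.68038846155554))
```

View pics/w4z.png

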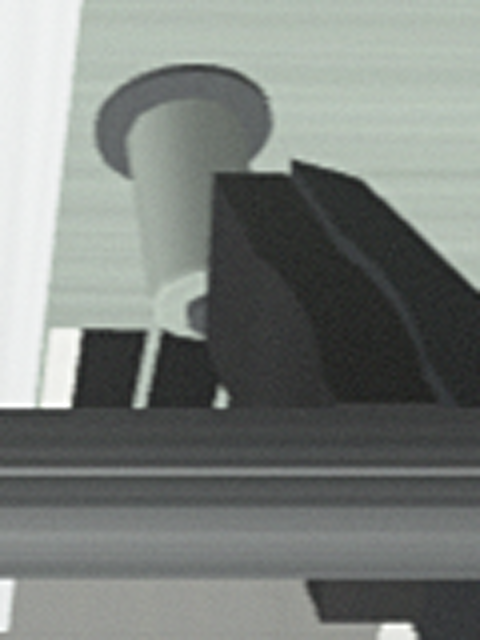

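Emit:
move_arm:
  turn:
    - [0, 0, 0]
    - [0, 0, 0]
    - [0, 0, 0]
    - [0, 0, 0]
    - [0, 0, 0]
    - [0, 0, 0]
    - [0, 0, 0]
    - [0, 0, 0]
  dp:
    - [0.16, 0, 0.28]
    - [0.16, 0, 0.28]
    - [0.16, 0, 0.28]
    - [0.16, 0, 0.28]
    - [-0.17, 0, 0.1]
    - [-0.17, 0, 0.1]
    - [-0.17, 0, 0.1]
    - [0, 0, 0]
  jaw: [-0.55, -0.55, -0.55, -0.55, -0.55, -0.55, -0.55, -0.55]

```text
clock: 8.33
tool_pos: [0.5143, -0.1278, 0.098]
eef_rot: [-0.02, 0.966, 0.005, 0.259]
contact_force: [0.7, 0.2, 0.2]
opening: 0.773
```

```bash
python3 chk.py -.10 -.143 .097 30;python3 - <<'E'
from h import *
snap('wrist','wrist5')
E
```

```text
[ 0.675  0.925 -0.731  2.413  2.531  0.701 -0.6  ]
now sift [-0.1029 -0.1431  0.098 ] w [ 0.5143 -0.1278  0.098 ] F [0.7 0.2 0.2] t 8.33 op 0.773
turn total units [-0.0003  0.0001 -0.0001] deg 0.1
dp total units in target axes [-0.08  0.    0.09]
dp total units now axes [-0.08  0.    0.09] dist 0.0031
```

View pics/wrist5.png

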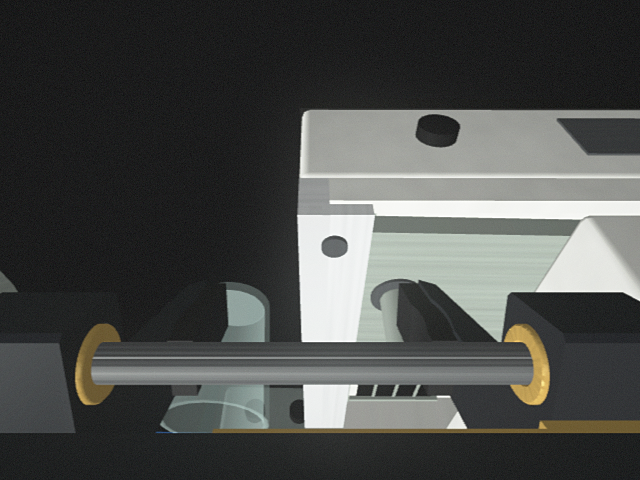

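Emit:
move_arm:
  turn:
    - [0, 0, 0]
    - [0, 0, 0]
    - [0, 0, 0]
    - [0, 0, 0]
  dp:
    - [-0.1, 0, 0.06]
    - [-0.1, 0, 0.06]
    - [-0.07, 0, 0.04]
    - [-0.07, 0, 0.04]
  jaw: [-0.55, -0.55, -0.55, -0.55]

```text
clock: 8.72
tool_pos: [0.5209, -0.1268, 0.0968]
eef_rot: [-0.021, 0.966, 0.006, 0.256]
contact_force: [-4.3, -0.9, 3.6]
opening: 0.775
```

Emit:
move_arm:
  turn:
    - [0, 0, 0]
    - [0, 0, 0]
    - [0, 0, 0]
  dp:
    - [-0.07, 0, 0.04]
    - [-0.07, 0, 0.04]
    - [-0.07, 0, 0.04]
  jaw: [-0.55, -0.55, -0.55]

```text
clock: 8.97
tool_pos: [0.5281, -0.1271, 0.0969]
eef_rot: [-0.02, 0.966, 0.005, 0.257]
contact_force: [-3.6, 0.4, 2.0]
opening: 0.776
```

Emit:
move_arm:
  turn:
    - [0, 0, 0]
    - [0, 0, 0]
    - [0, 0, 0]
    - [0, 0, 0]
  dp:
    - [-0.07, 0, 0.04]
    - [-0.07, 0, 0.04]
    - [-0.07, 0, 0.04]
    - [0, 0, 0]
  jaw: [-0.55, -0.55, -0.55, -0.55]

```text
clock: 9.3
tool_pos: [0.534, -0.1266, 0.0969]
eef_rot: [-0.02, 0.966, 0.005, 0.257]
contact_force: [-5.2, 0.9, 2.2]
opening: 0.776
```

```bash
cat > meas.py <<'E'
from h import *
import sys,pickle
n=sys.argv[1];d={'top':snap('top','top'+n)};pickle.dump(d,open('dt%s.pkl'%n,'wb'))
st,s=d['top'];print('sift',toS(st['tool_pos']).round(4))
a=s['frame'][200:300,255:395];cv2.imwrite('pics/top%sz.png'%n,cv2.resize(a,None,fx=5,fy=5,interpolation=cv2.INTER_CUBIC))
E
python3 meas.py 6
```

```text
sift [-0.0832 -0.1427  0.0969]
```

View pics/top6z.png

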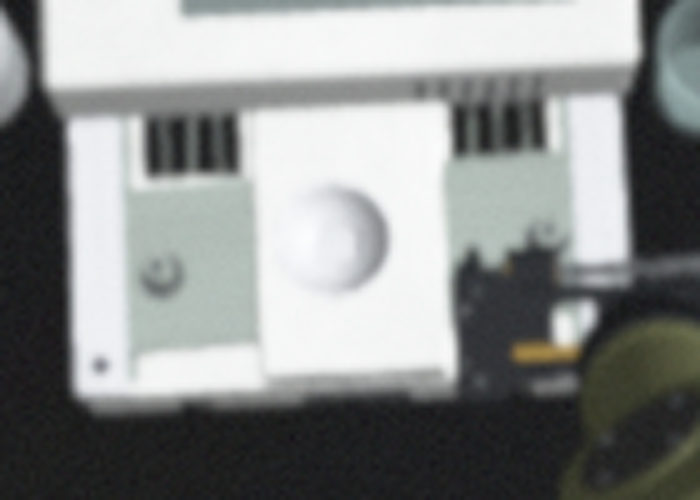

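Emit:
move_arm:
  turn:
    - [0, 0, 0]
    - [0, 0, 0]
    - [0, 0, 0]
    - [0, 0, 0]
    - [0, 0, 0]
    - [0, 0, 0]
    - [0, 0, 0]
    - [0, 0, 0]
    - [0, 0, 0]
    - [0, 0, 0]
  dp:
    - [0.4, 0, -0.25]
    - [-0.4, 0, -0.74]
    - [-0.42, 0, -0.74]
    - [-0.42, 0, -0.74]
    - [-0.42, 0.5, -0.74]
    - [0.1, 0.95, -0.06]
    - [0.1, 0.95, -0.06]
    - [0.1, 0.95, -0.06]
    - [0.1, 0.95, -0.06]
    - [0.1, 0.95, -0.06]
  jaw: [-0.55, -0.55, -0.55, -0.55, -0.55, -0.55, -0.55, -0.55, -0.55, -0.55]

```text
clock: 10.18
tool_pos: [0.5033, 0.0042, 0.1833]
eef_rot: [-0.02, 0.966, 0.005, 0.259]
contact_force: [0.5, -0.1, -1.2]
opening: 0.777
```

Emit:
move_arm:
  turn:
    - [0, 0, 0]
    - [0, 0, 0]
    - [0, 0, 0]
    - [0, 0, 0]
    - [0, 0, 0]
    - [0, 0, 0]
    - [0, 0, 0]
  dp:
    - [0, 0.95, 0]
    - [0, 0.95, 0]
    - [0, 0.95, 0]
    - [0, 0.95, 0]
    - [0, 0.95, 0]
    - [0, 0.95, 0]
    - [0, 0.5, 0]
  jaw: [-0.55, -0.55, -0.55, -0.55, -0.55, -0.55, -0.55]

```text
clock: 10.77
tool_pos: [0.4966, 0.1627, 0.1833]
eef_rot: [-0.021, 0.966, 0.007, 0.259]
contact_force: [1.0, 0.5, 0.3]
opening: 0.775
```

```bash
python3 chk.py -.107 .144 .13 30;python3 chk.py -.107 .144 .097 30
```

```text
[-0.064  0.706 -0.803  2.386  1.914  0.812 -0.833]
now sift [-0.1082  0.1479  0.1833] w [0.4966 0.1627 0.1833] F [1.  0.5 0.3] t 10.77 op 0.775
turn total units [ 0.0005  0.0002 -0.0001] deg 0.2
dp total units in target axes [ 1.03 -0.16  1.87]
dp total units now axes [ 1.03 -0.16  1.87] dist 0.0535
[-0.064  0.706 -0.803  2.386  1.914  0.812 -0.833]
now sift [-0.1082  0.1479  0.1833] w [0.4966 0.1627 0.1833] F [1.  0.5 0.3] t 10.77 op 0.775
turn total units [ 0.0005  0.0002 -0.0001] deg 0.2
dp total units in target axes [ 1.69 -0.16  3.01]
dp total units now axes [ 1.69 -0.17  3.01] dist 0.0864
```

Tracking is very good, so I'll lower the tool and check before pushing.

Emit:
move_arm:
  turn:
    - [0, 0, 0]
    - [0, 0, 0]
    - [0, 0, 0]
    - [0, 0, 0]
    - [0, 0, 0]
  dp:
    - [0.34, -0.16, 0.6]
    - [0.34, 0, 0.6]
    - [0.34, 0, 0.6]
    - [0.34, 0, 0.6]
    - [0.34, 0, 0.6]
  jaw: [-0.55, -0.55, -0.55, -0.55, -0.55]

```text
clock: 11.18
tool_pos: [0.4975, 0.1549, 0.0958]
eef_rot: [-0.019, 0.966, 0.005, 0.259]
contact_force: [-0.6, -0.5, 0.1]
opening: 0.779
```

```bash
python3 chk.py -.107 .144 .097 30;python3 - <<'E'
from h import *
snap('wrist','wrist7')
E
```

```text
[-0.08   0.954 -0.795  2.443  2.14   1.035 -1.029]
now sift [-0.1076  0.1402  0.0958] w [0.4975 0.1549 0.0958] F [-0.6 -0.5  0.1] t 11.18 op 0.779
turn total units [-0.0002  0.0001 -0.0004] deg 0.2
dp total units in target axes [-0.05  0.15 -0.03]
dp total units now axes [-0.05  0.15 -0.03] dist 0.0041
```

View pics/wrist7.png

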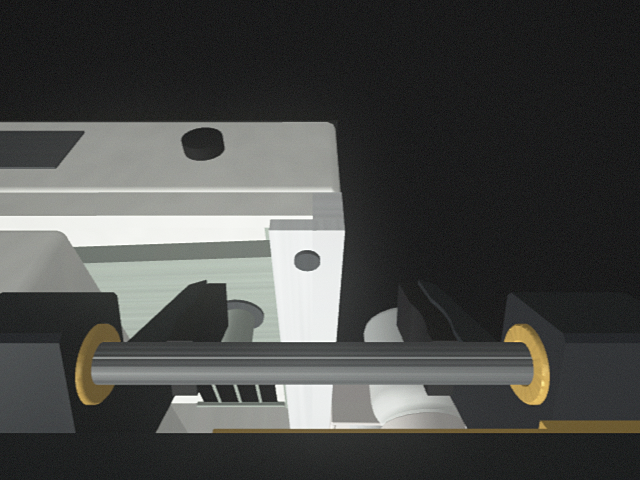

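Run:
```python
from h import *
st=r.get_state();s=r.snapshot('wrist')
for p in ([-.079,.1065,.11],[-.079,.1065,.08],[-.079,.1025,.08],[-.079,.1145,.08],[-.079,.0985,.08]):print(np.round(proj(s,toW(p),st),1))
a=s['frame'][260:360,180:300];cv2.imwrite('pics/w7z.png',cv2.resize(a,None,fx=6,fy=6,interpolation=cv2.INTER_CUBIC))
```

```text
[234.  377.3]
[242.9 317.6]
[234.5 317.6]
[259.6 317.5]
[226.1 317.6]
```

View pics/w7z.png

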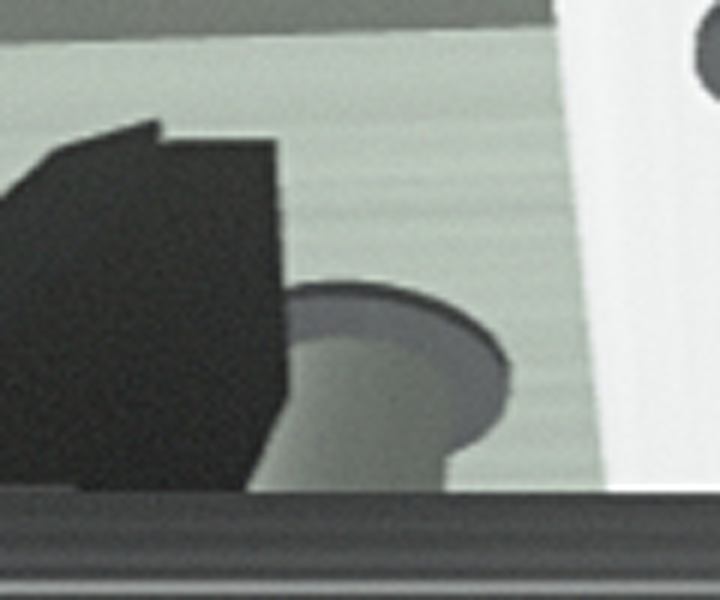

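Emit:
move_arm:
  turn:
    - [0, 0, 0]
    - [0, 0, 0]
    - [0, 0, 0]
    - [0, 0, 0]
    - [0, 0, 0]
    - [0, 0, 0]
  dp:
    - [0, 0.14, 0]
    - [-0.14, 0, 0.08]
    - [-0.14, 0, 0.08]
    - [-0.14, 0, 0.08]
    - [-0.09, 0, 0.05]
    - [-0.09, 0, 0.05]
  jaw: [-0.55, -0.55, -0.55, -0.55, -0.55, -0.55]

```text
clock: 11.78
tool_pos: [0.5128, 0.1579, 0.0968]
eef_rot: [-0.02, 0.966, 0.005, 0.257]
contact_force: [-5.5, -1.1, 4.7]
opening: 0.776
```

Emit:
move_arm:
  turn:
    - [0, 0, 0]
    - [0, 0, 0]
    - [0, 0, 0]
    - [0, 0, 0]
  dp:
    - [-0.09, 0, 0.05]
    - [-0.09, 0, 0.05]
    - [-0.09, 0, 0.05]
    - [-0.09, 0, 0.05]
  jaw: [-0.55, -0.55, -0.55, -0.55]

```text
clock: 12.12
tool_pos: [0.522, 0.1584, 0.0964]
eef_rot: [-0.021, 0.966, 0.005, 0.257]
contact_force: [-5.1, -1.3, 3.9]
opening: 0.773
```

```bash
python3 meas.py 8
```

```text
sift [-0.0829  0.1426  0.0964]
```

View pics/top8z.png

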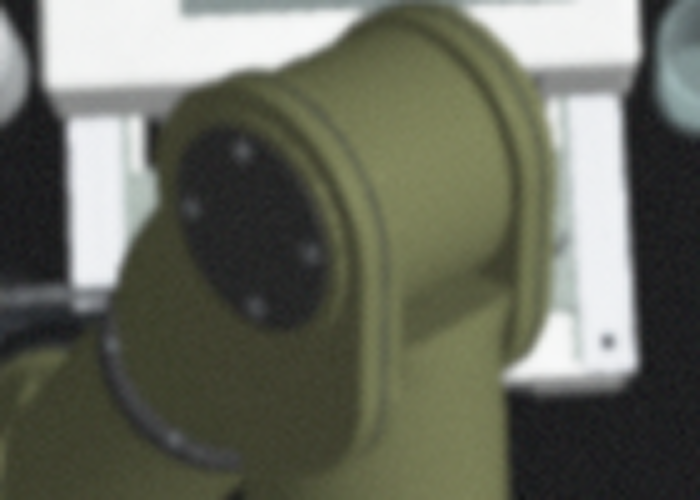

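Emit:
move_arm:
  turn:
    - [0, 0, 0]
    - [0, 0, 0]
    - [0, 0, 0]
    - [0, 0, 0]
    - [0, 0, 0]
  dp:
    - [-0.09, 0, 0.05]
    - [-0.09, 0, 0.05]
    - [-0.09, 0, 0.05]
    - [-0.09, 0, 0.05]
    - [-0.09, 0, 0.05]
  jaw: [-0.55, -0.55, -0.55, -0.55, -0.55]

```text
clock: 12.58
tool_pos: [0.5359, 0.1591, 0.0965]
eef_rot: [-0.02, 0.966, 0.005, 0.257]
contact_force: [-4.2, 0.4, 3.1]
opening: 0.773
```

Run:
```python
from h import *
st,s=snap('side','side9');print(toS(st['tool_pos']))
a=s['frame'][190:330,180:350];cv2.imwrite('pics/side9z.png',cv2.resize(a,None,fx=4,fy=4,interpolation=cv2.INTER_CUBIC))
```

```text
[-0.06899416  0.14272924  0.09654175]
```

View pics/side9z.png

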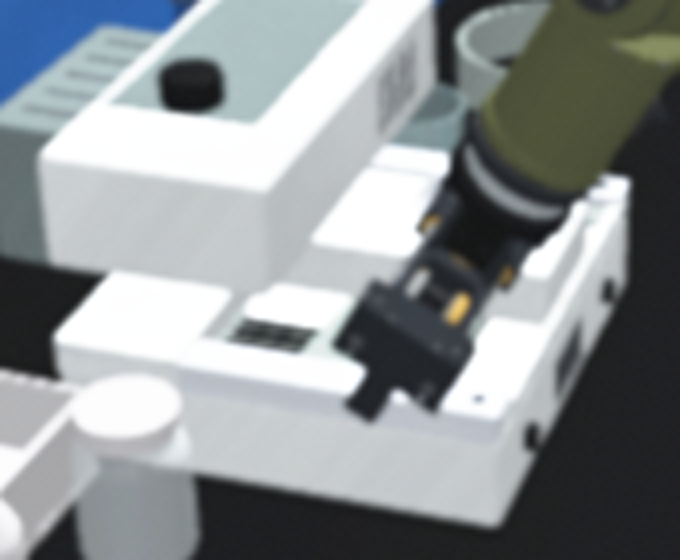

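Emit:
move_arm:
  turn:
    - [0, 0, 0]
    - [0, 0, 0]
    - [0, 0, 0]
    - [0, 0, 0]
    - [0, 0, 0]
    - [0, 0, 0]
    - [0, 0, 0]
    - [0, 0, 0]
    - [0, 0, 0]
    - [0, 0, 0]
  dp:
    - [0.42, 0, -0.25]
    - [-0.4, 0, -0.74]
    - [-0.42, 0, -0.74]
    - [-0.42, 0, -0.74]
    - [-0.42, -0.5, -0.74]
    - [0.1, -0.95, -0.06]
    - [0.1, -0.95, -0.06]
    - [0.1, -0.95, -0.06]
    - [0.1, -0.95, -0.06]
    - [0.1, -0.95, -0.06]
  jaw: [-0.55, -0.55, -0.55, -0.55, -0.55, -0.55, -0.55, -0.55, -0.55, -0.55]

```text
clock: 13.47
tool_pos: [0.5151, 0.0257, 0.1825]
eef_rot: [-0.02, 0.966, 0.005, 0.259]
contact_force: [-0.4, -0.4, 0.6]
opening: 0.774
```

Emit:
move_arm:
  turn:
    - [0, 0, 0]
    - [0, 0, 0]
    - [0, 0, 0]
    - [0, 0, 0]
    - [0, 0, 0]
    - [0, 0, 0]
    - [0, 0, 0]
  dp:
    - [0, -0.95, 0]
    - [0, -0.95, 0]
    - [0, -0.95, 0]
    - [0, -0.95, 0]
    - [0, -0.95, 0]
    - [0, -0.95, 0]
    - [0, -0.48, 0]
  jaw: [-0.55, -0.55, -0.55, -0.55, -0.55, -0.55, -0.55]

```text
clock: 14.05
tool_pos: [0.5213, -0.1321, 0.1823]
eef_rot: [-0.018, 0.966, 0.003, 0.259]
contact_force: [0.0, -0.7, -0.5]
opening: 0.774
```

```bash
python3 chk.py -.095 -.143 .097 30; python3 meas.py 10;  python3 - <<'E'
from h import *
st,s=snap('wrist','wrist10')
E
```

```text
[ 0.668  0.684 -0.674  2.344  2.386  0.415 -0.523]
now sift [-0.0961 -0.1476  0.1823] w [ 0.5213 -0.1321  0.1823] F [ 0.  -0.7 -0.5] t 14.05 op 0.774
turn total units [-0.0011 -0.0001 -0.0006] deg 0.5
dp total units in target axes [1.67 0.19 2.98]
dp total units now axes [1.67 0.2  2.98] dist 0.0854
sift [-0.0961 -0.1476  0.1823]
```

View pics/top10z.png

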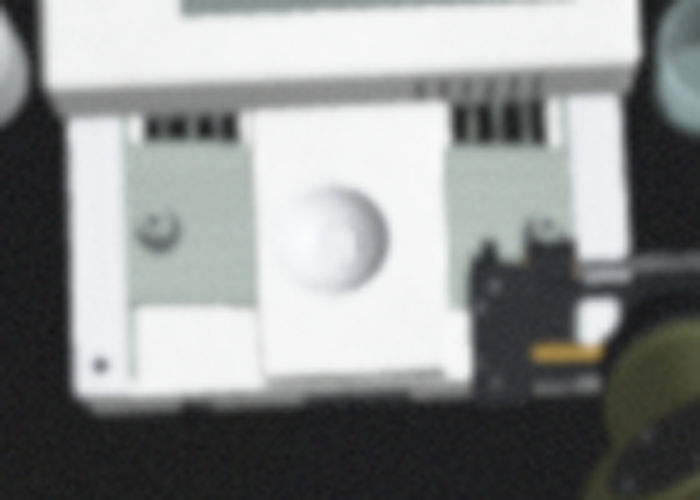

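View pics/wrist10.png

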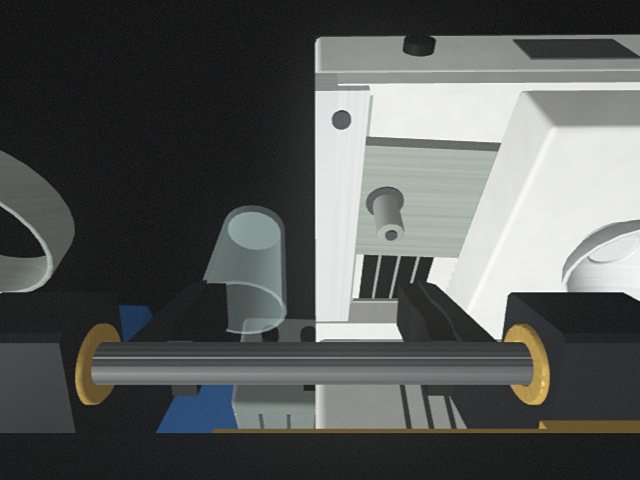

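Run:
```python
from h import *
import pickle
_,s=pickle.load(open('dt10.pkl','rb'))['top']
K=lambda x,y:toS(onz(s,255+(x+.5)/5-.5,200+(y+.5)/5-.5,.11)).round(4)
print('L top',K(159,229),'R top',K(543,228))
st=r.get_state();w=r.snapshot('wrist');print('R wrist',toS(onz(w,391,235,.11,st)).round(4), toS(st['tool_pos']).round(4))
```

```text
L top [-0.0574  0.1031  0.11  ] R top [-0.067  -0.1018  0.11  ]
R wrist [-0.0632 -0.1005  0.11  ] [-0.0961 -0.1468  0.1823]
```

Emit:
move_arm:
  turn:
    - [0, 0, 0]
    - [0, 0, 0]
    - [0, 0, 0]
    - [0, 0, 0]
    - [0, 0, 0]
    - [0, 0, 0]
    - [0, 0, 0]
    - [0, 0, 0]
  dp:
    - [0.33, 0.27, 0.6]
    - [0.33, 0, 0.6]
    - [0.33, 0, 0.6]
    - [0.33, 0, 0.6]
    - [0.33, 0, 0.6]
    - [-0.17, 0, 0.1]
    - [-0.17, 0, 0.1]
    - [-0.1, 0, 0.06]
  jaw: [-0.55, -0.55, -0.55, -0.55, -0.55, -0.55, -0.55, -0.55]

```text
clock: 14.87
tool_pos: [0.5361, -0.119, 0.0975]
eef_rot: [-0.021, 0.966, 0.005, 0.259]
contact_force: [-0.2, 0.1, 0.7]
opening: 0.776
```

```bash
python3 chk.py -.058 -.14 .097 30
```

```text
[ 0.638  0.922 -0.72   2.361  2.491  0.665 -0.579]
now sift [-0.0808 -0.1352  0.0975] w [ 0.5361 -0.119   0.0975] F [-0.2  0.1  0.7] t 14.87 op 0.776
turn total units [-0.0001 -0.      0.0001] deg 0.0
dp total units in target axes [-0.78 -0.19  0.47]
dp total units now axes [-0.78 -0.19  0.47] dist 0.0233
```

Emit:
move_arm:
  turn:
    - [0, 0, 0]
    - [0, 0, 0]
    - [0, 0, 0]
    - [0, 0, 0]
    - [0, 0, 0]
  dp:
    - [0, -0.18, 0]
    - [-0.09, 0, 0.05]
    - [-0.09, 0, 0.05]
    - [-0.09, 0, 0.05]
    - [-0.09, 0, 0.05]
  jaw: [-0.55, -0.55, -0.55, -0.55, -0.55]

```text
clock: 15.28
tool_pos: [0.5437, -0.1243, 0.0969]
eef_rot: [-0.021, 0.966, 0.005, 0.257]
contact_force: [-5.6, -1.1, 3.9]
opening: 0.779
```

Emit:
move_arm:
  turn:
    - [0, 0, 0]
    - [0, 0, 0]
    - [0, 0, 0]
    - [0, 0, 0]
    - [0, 0, 0]
  dp:
    - [-0.09, 0, 0.05]
    - [-0.09, 0, 0.05]
    - [-0.09, 0, 0.05]
    - [-0.09, 0, 0.05]
    - [-0.09, 0, 0.05]
  jaw: [-0.55, -0.55, -0.55, -0.55, -0.55]

```text
clock: 15.7
tool_pos: [0.5572, -0.1236, 0.0969]
eef_rot: [-0.021, 0.966, 0.005, 0.257]
contact_force: [-5.5, 0.4, 3.1]
opening: 0.774
```

```bash
python3 chk.py -.058 -.14 .097 30; python3 meas.py 11
```

```text
[ 0.623  0.915 -0.689  2.297  2.466  0.6   -0.545]
now sift [-0.0599 -0.1407  0.0969] w [ 0.5572 -0.1236  0.0969] F [-5.5  0.4  3.1] t 15.7 op 0.774
turn total units [-0.0002 -0.0005 -0.    ] deg 0.2
dp total units in target axes [-0.07  0.03  0.04]
dp total units now axes [-0.07  0.03  0.04] dist 0.0021
sift [-0.0599 -0.1407  0.0969]
```

View pics/top11z.png

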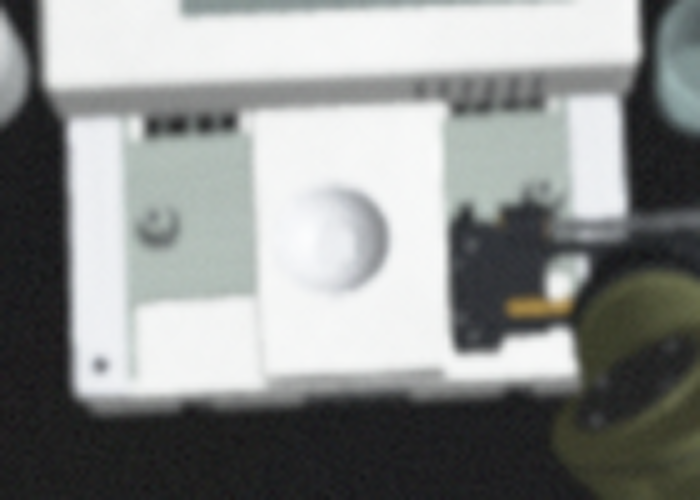

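Emit:
move_arm:
  turn:
    - [0, 0, 0]
    - [0, 0, 0]
    - [0, 0, 0]
  dp:
    - [-0.09, 0, 0.05]
    - [-0.09, 0, 0.05]
    - [-0.07, 0, 0.04]
  jaw: [-0.55, -0.55, -0.55]

```text
clock: 16.0
tool_pos: [0.5645, -0.1233, 0.0969]
eef_rot: [-0.02, 0.966, 0.005, 0.257]
contact_force: [-5.5, -0.8, 3.4]
opening: 0.774
```

Emit:
move_arm:
  turn:
    - [0, 0, 0]
    - [0, 0, 0]
    - [0, 0, 0]
    - [0, 0, 0]
    - [0, 0, 0]
    - [0, 0, 0]
    - [0, 0, 0]
    - [0, 0, 0]
    - [0, 0, 0]
    - [0, 0, 0]
  dp:
    - [0.42, 0, -0.25]
    - [-0.4, 0, -0.74]
    - [-0.42, 0, -0.74]
    - [-0.42, 0, -0.74]
    - [-0.42, 0.5, -0.74]
    - [0.1, 0.95, -0.06]
    - [0.1, 0.95, -0.06]
    - [0.1, 0.95, -0.06]
    - [0.1, 0.95, -0.06]
    - [0.1, 0.95, -0.06]
  jaw: [-0.55, -0.55, -0.55, -0.55, -0.55, -0.55, -0.55, -0.55, -0.55, -0.55]

```text
clock: 16.83
tool_pos: [0.5329, 0.0078, 0.1828]
eef_rot: [-0.02, 0.966, 0.005, 0.259]
contact_force: [0.4, 0.5, -0.3]
opening: 0.778
```

Emit:
move_arm:
  turn:
    - [0, 0, 0]
    - [0, 0, 0]
    - [0, 0, 0]
    - [0, 0, 0]
    - [0, 0, 0]
    - [0, 0, 0]
    - [0, 0, 0]
    - [0, 0, 0]
  dp:
    - [0, 0.95, 0]
    - [0, 0.95, 0]
    - [0, 0.95, 0]
    - [0, 0.95, 0]
    - [0, 0.95, 0]
    - [0, 0.95, 0]
    - [0, 0.4, 0]
    - [0, 0, 0]
  jaw: [-0.55, -0.55, -0.55, -0.55, -0.55, -0.55, -0.55, -0.55]

```text
clock: 17.5
tool_pos: [0.5262, 0.1627, 0.1826]
eef_rot: [-0.022, 0.966, 0.007, 0.259]
contact_force: [0.5, -0.1, 0.1]
opening: 0.773
```

```bash
python3 chk.py -.08 .143 .097 30; python3 meas.py 12;  python3 - <<'E'
from h import *
import pickle
pickle.dump(snap('wrist','wrist12'),open('w12.pkl','wb'))
E
```

```text
[-0.057  0.707 -0.743  2.311  1.901  0.744 -0.746]
now sift [-0.0786  0.1468  0.1826] w [0.5262 0.1627 0.1826] F [ 0.5 -0.1  0.1] t 17.5 op 0.773
turn total units [ 0.0005 -0.      0.0002] deg 0.2
dp total units in target axes [ 1.76 -0.15  2.94]
dp total units now axes [ 1.76 -0.16  2.94] dist 0.0857
sift [-0.0786  0.1468  0.1826]
```

View pics/wrist12.png

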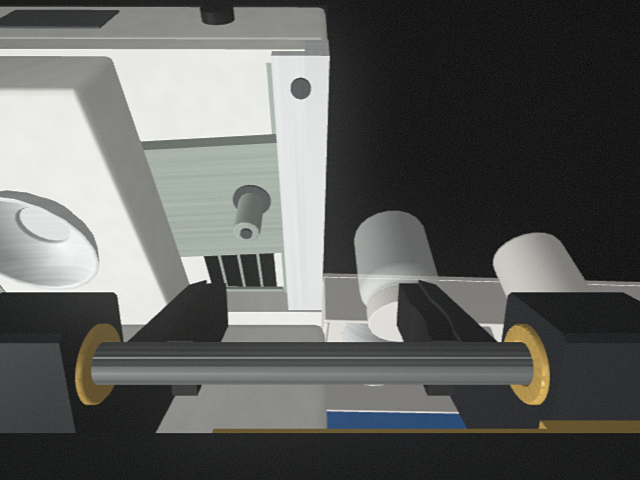

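```bash
cat > wk.py <<'E'
from h import *
import pickle,sys
st,s=pickle.load(open(sys.argv[1],'rb'));print('knob',toS(onz(s,float(sys.argv[2]),float(sys.argv[3]),.11,st)).round(4))
E
python3 wk.py w12.pkl 246 233
```

```text
knob [-0.0478  0.1053  0.11  ]
```

Emit:
move_arm:
  turn:
    - [0, 0, 0]
    - [0, 0, 0]
    - [0, 0, 0]
    - [0, 0, 0]
    - [0, 0, 0]
    - [0, 0, 0]
    - [0, 0, 0]
    - [0, 0, 0]
  dp:
    - [0.34, -0.14, 0.6]
    - [0.34, 0, 0.6]
    - [0.34, 0, 0.6]
    - [0.34, 0, 0.6]
    - [0.34, 0, 0.58]
    - [-0.17, 0, 0.1]
    - [-0.17, 0, 0.1]
    - [0, 0, 0]
  jaw: [-0.55, -0.55, -0.55, -0.55, -0.55, -0.55, -0.55, -0.55]

```text
clock: 18.27
tool_pos: [0.5374, 0.1547, 0.0969]
eef_rot: [-0.019, 0.966, 0.004, 0.259]
contact_force: [-0.1, -0.1, 0.7]
opening: 0.775
```

```bash
python3 chk.py -.039 .143 .097 30
```

```text
[-0.05   0.93  -0.741  2.334  2.126  0.919 -0.912]
now sift [-0.0677  0.1382  0.0969] w [0.5374 0.1547 0.0969] F [-0.1 -0.1  0.7] t 18.27 op 0.775
turn total units [-0.0005 -0.     -0.0005] deg 0.2
dp total units in target axes [-1.    0.19  0.57]
dp total units now axes [-1.    0.2   0.57] dist 0.0291
```

Emit:
move_arm:
  turn:
    - [0, 0, 0]
    - [0, 0, 0]
    - [0, 0, 0]
    - [0, 0, 0]
    - [0, 0, 0]
    - [0, 0, 0]
  dp:
    - [0, 0.2, 0]
    - [-0.1, 0, 0.057]
    - [-0.1, 0, 0.057]
    - [-0.1, 0, 0.057]
    - [-0.1, 0, 0.057]
    - [-0.1, 0, 0.057]
  jaw: [-0.55, -0.55, -0.55, -0.55, -0.55, -0.55]

```text
clock: 18.77
tool_pos: [0.5489, 0.1613, 0.0963]
eef_rot: [-0.021, 0.966, 0.005, 0.257]
contact_force: [-5.2, -0.7, 5.4]
opening: 0.773
```

Emit:
move_arm:
  turn:
    - [0, 0, 0]
    - [0, 0, 0]
    - [0, 0, 0]
    - [0, 0, 0]
  dp:
    - [-0.1, 0, 0.057]
    - [-0.1, 0, 0.057]
    - [-0.1, 0, 0.057]
    - [-0.1, 0, 0.057]
  jaw: [-0.55, -0.55, -0.55, -0.55]

```text
clock: 19.1
tool_pos: [0.5604, 0.162, 0.0963]
eef_rot: [-0.021, 0.966, 0.005, 0.257]
contact_force: [-5.4, -1.1, 4.9]
opening: 0.775
```

```bash
python3 chk.py -.039 .143 .097 30
```

```text
[-0.048  0.926 -0.718  2.262  2.096  0.859 -0.838]
now sift [-0.0445  0.1446  0.0963] w [0.5604 0.162  0.0963] F [-5.4 -1.1  4.9] t 19.1 op 0.775
turn total units [-0.0001 -0.0006  0.0001] deg 0.2
dp total units in target axes [-0.2  -0.06  0.08]
dp total units now axes [-0.2  -0.06  0.08] dist 0.0057
```

Emit:
move_arm:
  turn:
    - [0, 0, 0]
    - [0, 0, 0]
    - [0, 0, 0]
  dp:
    - [-0.1, 0, 0.057]
    - [-0.1, 0, 0.057]
    - [-0.04, 0, 0.023]
  jaw: [-0.55, -0.55, -0.55]

```text
clock: 19.35
tool_pos: [0.5678, 0.1624, 0.0964]
eef_rot: [-0.021, 0.966, 0.005, 0.257]
contact_force: [-5.1, 0.8, 3.3]
opening: 0.771
```

Emit:
move_arm:
  turn:
    - [0, 0, 0]
    - [0, 0, 0]
    - [0, 0, 0]
    - [0, 0, 0]
    - [0, 0, 0]
    - [0, 0, 0]
    - [0, 0, 0]
    - [0, 0, 0]
    - [0, 0, 0]
    - [0, 0, 0]
  dp:
    - [0.42, 0, -0.25]
    - [-0.4, 0, -0.74]
    - [-0.42, 0, -0.74]
    - [-0.42, 0, -0.74]
    - [-0.42, -0.5, -0.74]
    - [0.1, -0.95, -0.06]
    - [0.1, -0.95, -0.06]
    - [0.1, -0.95, -0.06]
    - [0.1, -0.95, -0.06]
    - [0.1, -0.95, -0.06]
  jaw: [-0.55, -0.55, -0.55, -0.55, -0.55, -0.55, -0.55, -0.55, -0.55, -0.55]

```text
clock: 20.18
tool_pos: [0.5466, 0.0289, 0.1821]
eef_rot: [-0.021, 0.966, 0.005, 0.258]
contact_force: [0.1, -0.5, -0.3]
opening: 0.771
```

Emit:
move_arm:
  turn:
    - [0, 0, 0]
    - [0, 0, 0]
    - [0, 0, 0]
    - [0, 0, 0]
    - [0, 0, 0]
    - [0, 0, 0]
    - [0, 0, 0]
    - [0, 0, 0]
  dp:
    - [0, -0.95, 0]
    - [0, -0.95, 0]
    - [0, -0.95, 0]
    - [0, -0.95, 0]
    - [0, -0.95, 0]
    - [0, -0.95, 0]
    - [0, -0.45, 0]
    - [0, 0, 0]
  jaw: [-0.55, -0.55, -0.55, -0.55, -0.55, -0.55, -0.55, -0.55]

```text
clock: 20.85
tool_pos: [0.5528, -0.1274, 0.1818]
eef_rot: [-0.018, 0.966, 0.003, 0.258]
contact_force: [0.3, -0.3, 0.2]
opening: 0.774
```

```bash
python3 chk.py -.064 -.142 .097 30;   python3 - <<'E'
from h import *
import pickle
pickle.dump(snap('wrist','wrist13'),open('w13.pkl','wb'))
E
```

```text
[ 0.606  0.689 -0.62   2.266  2.321  0.362 -0.472]
now sift [-0.0644 -0.1443  0.1818] w [ 0.5528 -0.1274  0.1818] F [ 0.3 -0.3  0.2] t 20.85 op 0.774
turn total units [-0.001  -0.0002 -0.0007] deg 0.5
dp total units in target axes [1.68 0.09 2.94]
dp total units now axes [1.68 0.1  2.95] dist 0.0848
```

View pics/wrist13.png

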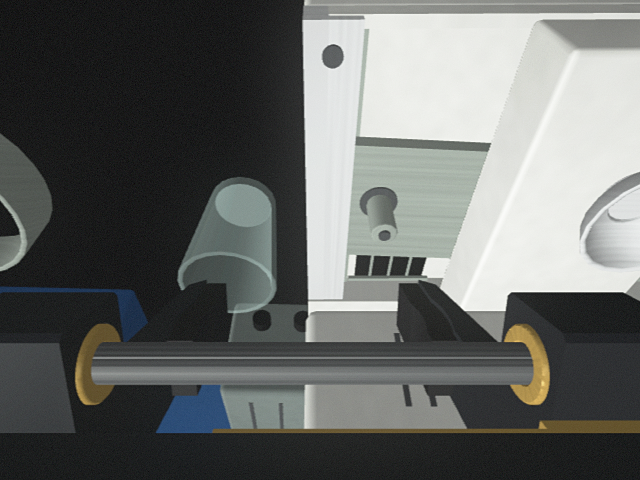

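```bash
python3 wk.py w13.pkl 384 235
```

```text
knob [-0.0321 -0.1022  0.11  ]
```

Emit:
move_arm:
  turn:
    - [0, 0, 0]
    - [0, 0, 0]
    - [0, 0, 0]
    - [0, 0, 0]
    - [0, 0, 0]
    - [0, 0, 0]
    - [0, 0, 0]
    - [0, 0, 0]
  dp:
    - [0.34, 0, 0.6]
    - [0.34, 0, 0.6]
    - [0.34, 0, 0.6]
    - [0.34, 0, 0.6]
    - [0.34, 0, 0.56]
    - [-0.17, 0, 0.1]
    - [-0.17, 0, 0.1]
    - [0, 0, 0]
  jaw: [-0.55, -0.55, -0.55, -0.55, -0.55, -0.55, -0.55, -0.55]

```text
clock: 21.57
tool_pos: [0.5646, -0.1217, 0.0976]
eef_rot: [-0.021, 0.966, 0.005, 0.259]
contact_force: [0.4, 0.2, -0.4]
opening: 0.773
```

```bash
python3 chk.py -.023 -.14 .097 30
```

```text
[ 0.619  0.917 -0.693  2.281  2.451  0.594 -0.53 ]
now sift [-0.0525 -0.139   0.0976] w [ 0.5646 -0.1217  0.0976] F [ 0.4  0.2 -0.4] t 21.57 op 0.773
turn total units [-0.      0.0001  0.0002] deg 0.1
dp total units in target axes [-1.01 -0.04  0.61]
dp total units now axes [-1.01 -0.04  0.61] dist 0.0295
```

Emit:
move_arm:
  turn:
    - [0, 0, 0]
    - [0, 0, 0]
    - [0, 0, 0]
    - [0, 0, 0]
    - [0, 0, 0]
  dp:
    - [-0.1, -0.04, 0.06]
    - [-0.1, 0, 0.06]
    - [-0.1, 0, 0.06]
    - [-0.1, 0, 0.06]
    - [-0.1, 0, 0.06]
  jaw: [-0.55, -0.55, -0.55, -0.55, -0.55]

```text
clock: 21.98
tool_pos: [0.5758, -0.1231, 0.0963]
eef_rot: [-0.021, 0.966, 0.005, 0.257]
contact_force: [-6.6, -0.3, 5.3]
opening: 0.771
```

Emit:
move_arm:
  turn:
    - [0, 0, 0]
    - [0, 0, 0]
    - [0, 0, 0]
    - [0, 0, 0]
    - [0, 0, 0]
  dp:
    - [-0.1, 0, 0.06]
    - [-0.1, 0, 0.06]
    - [-0.1, 0, 0.06]
    - [-0.1, 0, 0.06]
    - [-0.1, 0, 0.06]
  jaw: [-0.55, -0.55, -0.55, -0.55, -0.55]

```text
clock: 22.4
tool_pos: [0.5904, -0.1226, 0.096]
eef_rot: [-0.021, 0.966, 0.005, 0.257]
contact_force: [-5.4, 0.4, 4.7]
opening: 0.772
```

```bash
python3 chk.py -.023 -.14 .097 30
```

```text
[ 0.584  0.913 -0.652  2.206  2.411  0.526 -0.493]
now sift [-0.0267 -0.1411  0.096 ] w [ 0.5904 -0.1226  0.096 ] F [-5.4  0.4  4.7] t 22.4 op 0.772
turn total units [-0.0001 -0.0006  0.    ] deg 0.2
dp total units in target axes [-0.15  0.04  0.04]
dp total units now axes [-0.15  0.04  0.04] dist 0.004
```

Emit:
move_arm:
  turn:
    - [0, 0, 0]
    - [0, 0, 0]
  dp:
    - [-0.1, 0, 0.06]
    - [0, 0, 0]
  jaw: [-0.55, -0.55]

```text
clock: 22.57
tool_pos: [0.5941, -0.1225, 0.0961]
eef_rot: [-0.021, 0.966, 0.005, 0.257]
contact_force: [-3.3, 0.8, 3.0]
opening: 0.774
```

Emit:
move_arm:
  turn:
    - [0, 0, 0]
    - [0, 0, 0]
    - [0, 0, 0]
    - [0, 0, 0]
    - [0, 0, 0]
    - [0, -0.007, 0]
    - [0, -0.007, 0]
    - [0, 0, 0]
    - [0, 0, 0]
    - [0, 0, 0]
  dp:
    - [0.6, 0, -0.35]
    - [-0.35, 0, -0.77]
    - [-0.37, 0, -0.77]
    - [-0.37, 0, -0.77]
    - [-0.37, 0.5, -0.77]
    - [0.1, 0.95, -0.06]
    - [0.1, 0.95, -0.06]
    - [0.1, 0.95, -0.06]
    - [0, 0.95, 0]
    - [0, 0.95, 0]
  jaw: [-0.55, -0.55, -0.55, -0.55, -0.55, -0.55, -0.55, -0.55, -0.55, -0.55]

```text
clock: 23.4
tool_pos: [0.5563, 0.0076, 0.1807]
eef_rot: [-0.02, 0.954, 0.006, 0.3]
contact_force: [0.3, 0.1, -0.2]
opening: 0.775
```

Emit:
move_arm:
  turn:
    - [0, 0, 0]
    - [0, 0, 0]
    - [0, 0, 0]
    - [0, 0, 0]
    - [0, 0, 0]
    - [0, 0, 0]
    - [0, 0, 0]
    - [0, 0, 0]
  dp:
    - [0, 0.95, 0]
    - [0, 0.95, 0]
    - [0, 0.95, 0]
    - [0, 0.95, 0]
    - [0, 0.95, 0]
    - [0, 0.95, 0]
    - [0, 0.45, 0]
    - [0, 0, 0]
  jaw: [-0.55, -0.55, -0.55, -0.55, -0.55, -0.55, -0.55, -0.55]

```text
clock: 24.07
tool_pos: [0.5503, 0.165, 0.1813]
eef_rot: [-0.022, 0.953, 0.008, 0.301]
contact_force: [0.8, 0.7, -0.4]
opening: 0.776
```

```bash
python3 chk.py -.05 .143 .096 35;   python3 - <<'E'
from h import *
import pickle
pickle.dump(snap('wrist','wrist14'),open('w14.pkl','wb'))
E
python3 meas.py 14
```

```text
[-0.011  0.78  -0.841  2.321  1.998  0.91  -0.804]
now sift [-0.0544  0.1479  0.1813] w [0.5503 0.165  0.1813] F [ 0.8  0.7 -0.4] t 24.07 op 0.776
turn total units [0.0006 0.0001 0.0002] deg 0.2
dp total units in target axes [ 1.81 -0.2   2.9 ]
dp total units now axes [ 1.81 -0.21  2.9 ] dist 0.0856
sift [-0.0547  0.1452  0.1809]
```

View pics/wrist14.png

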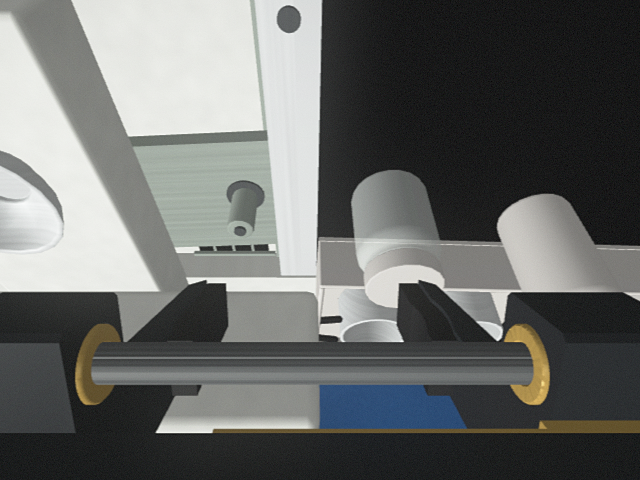

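View pics/top14z.png

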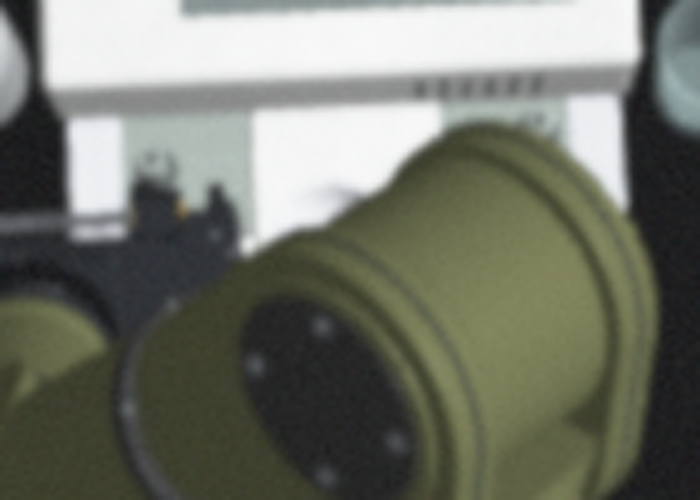

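```bash
python3 wk.py w14.pkl 240 231
```

```text
knob [-0.0163  0.1058  0.11  ]
```

Emit:
move_arm:
  turn:
    - [0, 0, 0]
    - [0, 0, 0]
    - [0, 0, 0]
    - [0, 0, 0]
    - [0, 0, 0]
    - [0, 0, 0]
    - [0, 0, 0]
    - [0, 0, 0]
  dp:
    - [0.38, 0.1, 0.54]
    - [0.38, 0, 0.54]
    - [0.38, 0, 0.54]
    - [0.38, 0, 0.54]
    - [0.38, 0, 0.54]
    - [-0.16, 0, 0.11]
    - [-0.16, 0, 0.11]
    - [0, 0, 0]
  jaw: [-0.55, -0.55, -0.55, -0.55, -0.55, -0.55, -0.55, -0.55]

```text
clock: 24.83
tool_pos: [0.5607, 0.1623, 0.0987]
eef_rot: [-0.019, 0.953, 0.005, 0.301]
contact_force: [-0.0, -0.2, 0.4]
opening: 0.774
```

```bash
python3 chk.py -.0085 .144 .098 35
```

```text
[-0.031  0.989 -0.808  2.33   2.177  1.067 -0.924]
now sift [-0.0441  0.1448  0.0987] w [0.5607 0.1623 0.0987] F [-0.  -0.2  0.4] t 24.83 op 0.774
turn total units [-0.0005  0.0001 -0.0004] deg 0.2
dp total units in target axes [-1.15 -0.03  0.84]
dp total units now axes [-1.15 -0.03  0.84] dist 0.0356
```

Emit:
move_arm:
  turn:
    - [0, 0, 0]
    - [0, 0, 0]
    - [0, 0, 0]
    - [0, 0, 0]
    - [0, 0, 0]
    - [0, 0, 0]
  dp:
    - [-0.13, 0, 0.09]
    - [-0.13, 0, 0.09]
    - [-0.1, 0, 0.07]
    - [-0.1, 0, 0.07]
    - [-0.1, 0, 0.07]
    - [-0.1, 0, 0.07]
  jaw: [-0.55, -0.55, -0.55, -0.55, -0.55, -0.55]

```text
clock: 25.33
tool_pos: [0.5783, 0.164, 0.0979]
eef_rot: [-0.02, 0.954, 0.006, 0.299]
contact_force: [-5.7, -1.1, 5.5]
opening: 0.777
```

Emit:
move_arm:
  turn:
    - [0, 0, 0]
    - [0, 0, 0]
    - [0, 0, 0]
  dp:
    - [-0.1, 0, 0.07]
    - [-0.1, 0, 0.07]
    - [-0.1, 0, 0.07]
  jaw: [-0.55, -0.55, -0.55]

```text
clock: 25.58
tool_pos: [0.5874, 0.1646, 0.0978]
eef_rot: [-0.021, 0.954, 0.006, 0.299]
contact_force: [-5.5, -0.3, 3.1]
opening: 0.778
```

```bash
python3 chk.py -.0085 .144 .098 35
python3 - <<'E'
from h import *
st,s=snap('side','side15')
a=s['frame'][190:330,180:350];cv2.imwrite('pics/side15z.png',cv2.resize(a,None,fx=4,fy=4,interpolation=cv2.INTER_CUBIC))
E
```

```text
[-0.012  0.984 -0.787  2.254  2.163  0.996 -0.845]
now sift [-0.0174  0.146   0.0978] w [0.5874 0.1646 0.0978] F [-5.5 -0.3  3.1] t 25.58 op 0.778
turn total units [-0.0002 -0.0005  0.0001] deg 0.2
dp total units in target axes [-0.29 -0.08  0.2 ]
dp total units now axes [-0.29 -0.08  0.2 ] dist 0.0091
```

View pics/side15z.png

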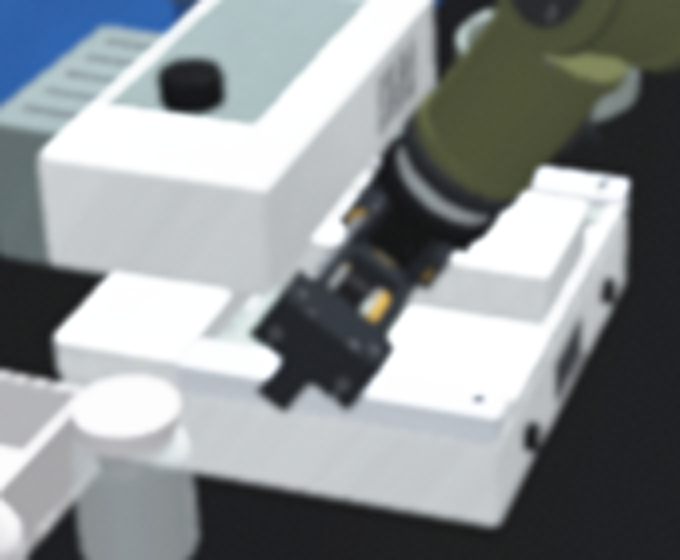

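Emit:
move_arm:
  turn:
    - [0, 0, 0]
    - [0, 0, 0]
    - [0, 0, 0]
    - [0, 0, 0]
  dp:
    - [-0.08, -0.03, 0.055]
    - [-0.08, 0, 0.055]
    - [-0.08, 0, 0.055]
    - [0, 0, 0]
  jaw: [-0.55, -0.55, -0.55, -0.55]

```text
clock: 25.97
tool_pos: [0.5954, 0.1643, 0.098]
eef_rot: [-0.02, 0.954, 0.006, 0.3]
contact_force: [-4.3, -0.4, 2.5]
opening: 0.773
```

```bash
python3 chk.py -.0085 .144 .098 35
```

```text
[-0.007  0.983 -0.782  2.233  2.16   0.979 -0.826]
now sift [-0.0094  0.1454  0.098 ] w [0.5954 0.1643 0.098 ] F [-4.3 -0.4  2.5] t 25.97 op 0.773
turn total units [-0.0001 -0.0003 -0.    ] deg 0.1
dp total units in target axes [-0.03 -0.05  0.02]
dp total units now axes [-0.03 -0.05  0.02] dist 0.0016
```

Emit:
move_arm:
  turn:
    - [0, 0, 0]
    - [0, 0, 0]
    - [0, 0, 0]
    - [0, 0, 0]
    - [0, 0, 0]
    - [0, 0, 0]
    - [0, 0, 0]
    - [0, 0, 0]
    - [0, 0, 0]
    - [0, 0, 0]
  dp:
    - [0.5, 0, -0.35]
    - [0.35, 0, -0.3]
    - [-0.48, 0, -0.69]
    - [-0.48, 0, -0.69]
    - [-0.48, 0, -0.69]
    - [-0.48, -0.5, -0.69]
    - [0.1, -0.95, -0.07]
    - [0.1, -0.95, -0.07]
    - [0, -0.95, 0]
    - [0, -0.95, 0]
  jaw: [-0.55, -0.55, -0.55, -0.55, -0.55, -0.55, -0.55, -0.55, -0.55, -0.55]

```text
clock: 26.8
tool_pos: [0.5676, 0.0545, 0.1836]
eef_rot: [-0.02, 0.954, 0.006, 0.301]
contact_force: [0.3, -0.2, 0.3]
opening: 0.776
```

Emit:
move_arm:
  turn:
    - [0, 0, 0]
    - [0, 0, 0]
    - [0, 0, 0]
    - [0, 0, 0]
    - [0, 0, 0]
    - [0, 0, 0]
    - [0, 0, 0]
    - [0, 0, 0]
    - [0, 0, 0]
  dp:
    - [0, -0.95, 0]
    - [0, -0.95, 0]
    - [0, -0.95, 0]
    - [0, -0.95, 0]
    - [0, -0.95, 0]
    - [0, -0.95, 0]
    - [0, -0.95, 0]
    - [0, -0.5, 0]
    - [0, 0, 0]
  jaw: [-0.55, -0.55, -0.55, -0.55, -0.55, -0.55, -0.55, -0.55, -0.55]

```text
clock: 27.55
tool_pos: [0.5749, -0.128, 0.1831]
eef_rot: [-0.017, 0.954, 0.003, 0.3]
contact_force: [0.0, -0.8, 0.6]
opening: 0.777
```

```bash
python3 chk.py -.033 -.14 .098 35;   python3 - <<'E'
from h import *
import pickle
pickle.dump(snap('wrist','wrist16'),open('w16.pkl','wb'))
E
python3 meas.py 16
```

```text
[ 0.673  0.751 -0.737  2.278  2.415  0.496 -0.526]
now sift [-0.0424 -0.1458  0.1831] w [ 0.5749 -0.128   0.1831] F [ 0.  -0.8  0.6] t 27.55 op 0.777
turn total units [-0.0012 -0.0002 -0.0008] deg 0.5
dp total units in target axes [1.64 0.23 3.  ]
dp total units now axes [1.64 0.25 3.  ] dist 0.0858
sift [-0.0423 -0.1429  0.1833]
```

View pics/wrist16.png

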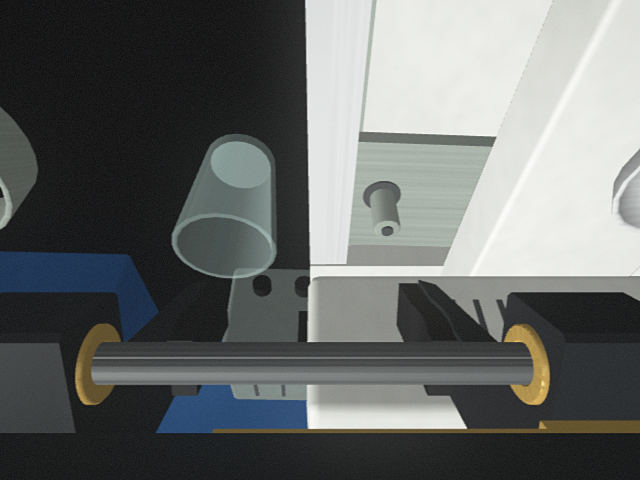

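View pics/top16z.png

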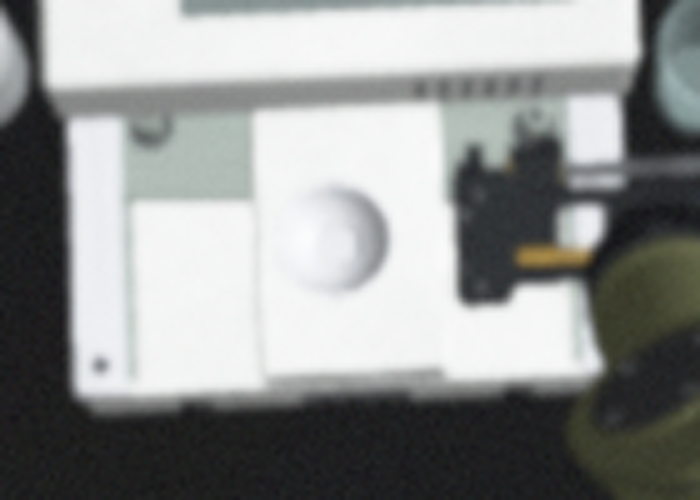

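```bash
python3 wk.py w16.pkl 387 230
```

```text
knob [-0.0032 -0.1015  0.11  ]
```

Emit:
move_arm:
  turn:
    - [0, 0, 0]
    - [0, 0, 0]
    - [0, 0, 0]
    - [0, 0, 0]
    - [0, 0, 0]
    - [0, 0, 0]
    - [0, 0, 0]
    - [0, 0, 0]
  dp:
    - [0.39, 0, 0.556]
    - [0.39, 0, 0.556]
    - [0.39, 0, 0.556]
    - [0.39, 0, 0.556]
    - [0.39, 0, 0.556]
    - [-0.2, 0, 0.14]
    - [-0.2, 0, 0.14]
    - [0, 0, 0]
  jaw: [-0.55, -0.55, -0.55, -0.55, -0.55, -0.55, -0.55, -0.55]

```text
clock: 28.32
tool_pos: [0.5892, -0.1213, 0.0999]
eef_rot: [-0.021, 0.953, 0.006, 0.302]
contact_force: [0.2, -0.3, 0.4]
opening: 0.782
```

```bash
python3 chk.py -.0055 -.14 .098 35
```

```text
[ 0.654  0.97  -0.759  2.28   2.533  0.699 -0.557]
now sift [-0.0279 -0.1398  0.0999] w [ 0.5892 -0.1213  0.0999] F [ 0.2 -0.3  0.4] t 28.32 op 0.782
turn total units [-0.0001  0.0003  0.0001] deg 0.1
dp total units in target axes [-0.69 -0.01  0.58]
dp total units now axes [-0.69 -0.01  0.58] dist 0.0225
```

Emit:
move_arm:
  turn:
    - [0, 0, 0]
    - [0, 0, 0]
    - [0, 0, 0]
    - [0, 0, 0]
    - [0, 0, 0]
    - [0, 0, 0]
  dp:
    - [-0.08, 0, 0.09]
    - [-0.08, 0, 0.09]
    - [-0.08, 0, 0.09]
    - [-0.08, 0, 0.056]
    - [-0.08, 0, 0.056]
    - [-0.08, 0, 0.056]
  jaw: [-0.55, -0.55, -0.55, -0.55, -0.55, -0.55]

```text
clock: 28.82
tool_pos: [0.6014, -0.1214, 0.0961]
eef_rot: [-0.021, 0.954, 0.007, 0.299]
contact_force: [-6.3, -0.0, 5.0]
opening: 0.776
```

Emit:
move_arm:
  turn:
    - [0, 0, 0]
    - [0, 0, 0]
  dp:
    - [-0.06, 0, 0.04]
    - [-0.06, 0, 0.04]
  jaw: [-0.55, -0.55]

```text
clock: 28.98
tool_pos: [0.6051, -0.1214, 0.0962]
eef_rot: [-0.021, 0.954, 0.006, 0.299]
contact_force: [-5.3, -0.1, 4.1]
opening: 0.772
```

```bash
python3 chk.py -.0055 -.14 .098 35
```

```text
[ 0.636  0.972 -0.739  2.232  2.512  0.658 -0.536]
now sift [-0.0119 -0.1405  0.0962] w [ 0.6051 -0.1214  0.0962] F [-5.3 -0.1  4.1] t 28.98 op 0.772
turn total units [ 0.     -0.0006  0.    ] deg 0.2
dp total units in target axes [-0.25  0.02  0.09]
dp total units now axes [-0.25  0.02  0.09] dist 0.0067
```

Emit:
move_arm:
  turn:
    - [0, 0, 0]
    - [0, 0, 0]
    - [0, 0, 0]
  dp:
    - [-0.05, 0, 0.034]
    - [-0.05, 0, 0.034]
    - [-0.05, 0, 0.034]
  jaw: [-0.55, -0.55, -0.55]

```text
clock: 29.23
tool_pos: [0.6103, -0.1215, 0.0962]
eef_rot: [-0.02, 0.954, 0.006, 0.299]
contact_force: [-5.0, -0.2, 2.5]
opening: 0.772
```

Emit:
move_arm:
  turn:
    - [0, 0, 0]
    - [0, 0, 0]
  dp:
    - [-0.05, 0, 0.034]
    - [0, 0, 0]
  jaw: [-0.55, -0.55]

```text
clock: 29.4
tool_pos: [0.6111, -0.1209, 0.096]
eef_rot: [-0.021, 0.954, 0.007, 0.299]
contact_force: [-8.1, 0.1, 5.7]
opening: 0.773
```

Emit:
move_arm:
  turn:
    - [0, 0, 0]
    - [0, 0, 0]
  dp:
    - [-0.05, 0, 0.034]
    - [0, 0, 0]
  jaw: [-0.55, -0.55]

```text
clock: 29.57
tool_pos: [0.6114, -0.1205, 0.0958]
eef_rot: [-0.021, 0.954, 0.007, 0.298]
contact_force: [-12.1, 0.2, 9.2]
opening: 0.776
```

```bash
python3 chk.py -.0055 -.14 .098 35; python3 meas.py 17
```

```text
[ 0.627  0.971 -0.731  2.214  2.502  0.641 -0.528]
now sift [-0.0056 -0.1398  0.0958] w [ 0.6114 -0.1205  0.0958] F [-12.1   0.2   9.2] t 29.57 op 0.776
turn total units [ 0.0002 -0.0009  0.0001] deg 0.3
dp total units in target axes [-0.05 -0.01 -0.07]
dp total units now axes [-0.05 -0.01 -0.07] dist 0.0022
sift [-0.0056 -0.1398  0.0958]
```

View pics/top17z.png

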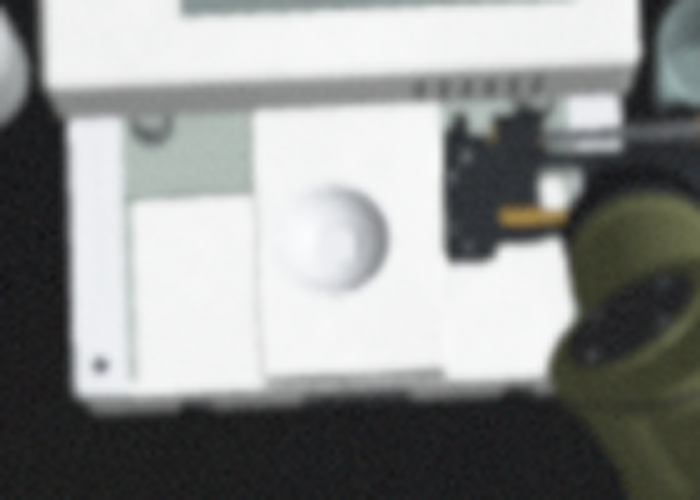

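Emit:
move_arm:
  turn:
    - [0, 0, 0]
    - [0, 0, 0]
    - [0, 0, 0]
    - [0, 0, 0]
    - [0, 0, 0]
    - [0, 0, 0]
    - [0, 0, 0]
    - [0, 0, 0]
    - [0, 0, 0]
    - [0, 0, 0]
  dp:
    - [0.5, 0, -0.35]
    - [0.35, 0, -0.3]
    - [-0.48, 0, -0.69]
    - [-0.48, 0, -0.69]
    - [-0.48, 0, -0.69]
    - [-0.48, 0.5, -0.69]
    - [0.1, 0.95, -0.07]
    - [0, 0.95, 0]
    - [0, 0.95, 0]
    - [0, 0.95, 0]
  jaw: [-0.55, -0.55, -0.55, -0.55, -0.55, -0.55, -0.55, -0.55, -0.55, -0.55]

```text
clock: 30.45
tool_pos: [0.5808, -0.0148, 0.1823]
eef_rot: [-0.019, 0.953, 0.005, 0.301]
contact_force: [0.0, 0.3, -0.4]
opening: 0.773
```

Emit:
move_arm:
  turn:
    - [0, 0, 0]
    - [0, 0, 0]
    - [0, 0, 0]
    - [0, 0, 0]
    - [0, 0, 0]
    - [0, 0, 0]
    - [0, 0, 0]
    - [0, 0, 0]
    - [0, 0, 0]
  dp:
    - [0, 0.95, 0]
    - [0, 0.95, 0]
    - [0, 0.95, 0]
    - [0, 0.95, 0]
    - [0, 0.95, 0]
    - [0, 0.95, 0]
    - [0, 0.95, 0]
    - [0, 0.45, 0]
    - [0, 0, 0]
  jaw: [-0.55, -0.55, -0.55, -0.55, -0.55, -0.55, -0.55, -0.55, -0.55]

```text
clock: 31.2
tool_pos: [0.5728, 0.166, 0.1821]
eef_rot: [-0.021, 0.953, 0.008, 0.301]
contact_force: [-0.7, 0.3, -0.3]
opening: 0.776
```

```bash
python3 - <<'E'
from h import *
import pickle
pickle.dump(snap('wrist','wrist18'),open('w18.pkl','wb'))
E
python3 chk.py -.022 .143 .097 35
```

```text
[-0.     0.779 -0.808  2.262  1.985  0.861 -0.741]
now sift [-0.0322  0.145   0.1817] w [0.5726 0.163  0.1817] F [ 0.5 -0.7 -0.8] t 31.25 op 0.778
turn total units [-0.0001 -0.0001 -0.    ] deg 0.0
dp total units in target axes [ 1.61 -0.08  3.01]
dp total units now axes [ 1.61 -0.08  3.01] dist 0.0853
```

View pics/wrist18.png

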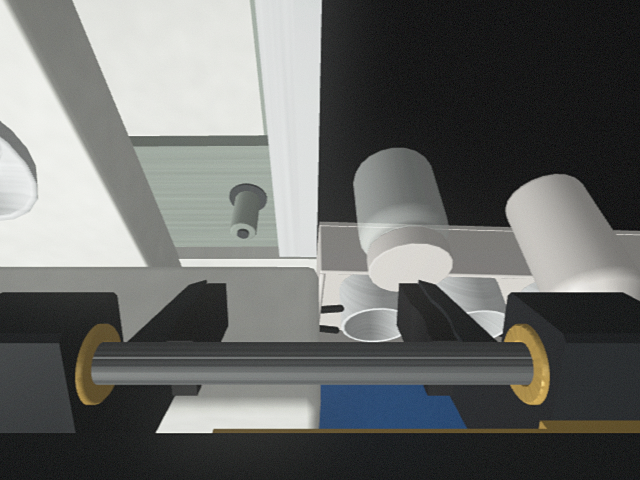

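```bash
python3 wk.py w18.pkl 244 232
```

```text
knob [0.008  0.1078 0.11  ]
```

Emit:
move_arm:
  turn:
    - [0, 0, 0]
    - [0, 0, 0]
    - [0, 0, 0]
    - [0, 0, 0]
    - [0, 0, 0]
    - [0, 0, 0]
    - [0, 0, 0]
  dp:
    - [0.39, 0.06, 0.556]
    - [0.39, 0, 0.556]
    - [0.39, 0, 0.556]
    - [0.39, 0, 0.556]
    - [0.39, 0, 0.556]
    - [-0.17, 0, 0.12]
    - [0, 0, 0]
  jaw: [-0.55, -0.55, -0.55, -0.55, -0.55, -0.55, -0.55]

```text
clock: 31.83
tool_pos: [0.5779, 0.1613, 0.0958]
eef_rot: [-0.019, 0.954, 0.005, 0.3]
contact_force: [0.0, 0.1, 0.3]
opening: 0.772
```

```bash
python3 chk.py -.0055 .143 .097 35
```

```text
[-0.019  0.988 -0.787  2.283  2.175  1.021 -0.88 ]
now sift [-0.0269  0.1431  0.0958] w [0.5779 0.1613 0.0958] F [0.  0.1 0.3] t 31.83 op 0.772
turn total units [-0.0007 -0.0004 -0.0004] deg 0.3
dp total units in target axes [-0.73 -0.    0.45]
dp total units now axes [-0.73 -0.    0.45] dist 0.0215
```

Emit:
move_arm:
  turn:
    - [0, 0, 0]
    - [0, 0, 0]
    - [0, 0, 0]
    - [0, 0, 0]
    - [0, 0, 0]
    - [0, 0, 0]
  dp:
    - [-0.13, 0.06, 0.08]
    - [-0.13, 0, 0.08]
    - [-0.13, 0, 0.08]
    - [-0.08, 0, 0.055]
    - [-0.08, 0, 0.055]
    - [0, 0, 0]
  jaw: [-0.55, -0.55, -0.55, -0.55, -0.55, -0.55]

```text
clock: 32.33
tool_pos: [0.5939, 0.1657, 0.0977]
eef_rot: [-0.02, 0.954, 0.006, 0.3]
contact_force: [0.6, 0.5, -0.0]
opening: 0.775
```

Emit:
move_arm:
  turn:
    - [0, 0, 0]
    - [0, 0, 0]
    - [0, 0, 0]
  dp:
    - [-0.05, 0, 0.034]
    - [-0.05, 0, 0.034]
    - [0, 0, 0]
  jaw: [-0.55, -0.55, -0.55]

```text
clock: 32.58
tool_pos: [0.5959, 0.1659, 0.097]
eef_rot: [-0.02, 0.954, 0.006, 0.299]
contact_force: [-0.3, 0.0, 0.8]
opening: 0.779
```

```bash
python3 chk.py -.0055 .143 .097 35
```

```text
[-0.013  0.983 -0.775  2.23   2.16   0.976 -0.829]
now sift [-0.0088  0.1469  0.097 ] w [0.5959 0.1659 0.097 ] F [-0.3  0.   0.8] t 32.58 op 0.779
turn total units [-0.0002 -0.0004 -0.0001] deg 0.2
dp total units in target axes [-0.11 -0.16  0.08]
dp total units now axes [-0.11 -0.15  0.08] dist 0.0051
```

Emit:
move_arm:
  turn:
    - [0, 0, 0]
    - [0, 0, 0]
    - [0, 0, 0]
  dp:
    - [-0.05, -0.06, 0.034]
    - [-0.05, 0, 0.034]
    - [0, 0, 0]
  jaw: [-0.55, -0.55, -0.55]

```text
clock: 32.83
tool_pos: [0.5989, 0.1643, 0.0969]
eef_rot: [-0.02, 0.954, 0.006, 0.299]
contact_force: [-3.1, -0.3, 0.7]
opening: 0.776
```

Emit:
move_arm:
  turn:
    - [0, 0, 0]
    - [0, 0, 0]
    - [0, 0, 0]
  dp:
    - [-0.05, 0, 0.034]
    - [-0.05, 0, 0.034]
    - [0, 0, 0]
  jaw: [-0.55, -0.55, -0.55]

```text
clock: 33.08
tool_pos: [0.5996, 0.1642, 0.0965]
eef_rot: [-0.021, 0.954, 0.006, 0.297]
contact_force: [-11.4, -1.1, 6.6]
opening: 0.773
```

```bash
python3 chk.py -.0055 .143 .097 35
```

```text
[-0.007  0.982 -0.771  2.219  2.156  0.961 -0.813]
now sift [-0.0052  0.1451  0.0965] w [0.5996 0.1642 0.0965] F [-11.4  -1.1   6.6] t 33.08 op 0.773
turn total units [-0.0002 -0.0011  0.0001] deg 0.4
dp total units in target axes [-0.   -0.08 -0.02]
dp total units now axes [-0.   -0.08 -0.02] dist 0.0022
```

Emit:
move_arm:
  turn:
    - [0, 0, 0]
    - [0, 0, 0]
    - [0, 0, 0]
    - [0, 0, 0]
    - [0, 0, 0]
    - [0, 0, 0]
    - [0, 0, 0]
    - [0, 0, 0]
    - [0, 0, 0]
    - [0, 0, 0]
  dp:
    - [0.5, 0, -0.35]
    - [0.4, 0, -0.3]
    - [-0.48, 0, -0.69]
    - [-0.48, 0, -0.69]
    - [-0.48, 0, -0.69]
    - [-0.48, 0, -0.69]
    - [0, -0.95, 0]
    - [0, -0.95, 0]
    - [0, -0.95, 0]
    - [0, -0.95, 0]
  jaw: [-0.55, -0.55, -0.55, -0.55, -0.55, -0.55, -0.55, -0.55, -0.55, -0.55]

```text
clock: 33.92
tool_pos: [0.5793, 0.0679, 0.1825]
eef_rot: [-0.02, 0.953, 0.006, 0.301]
contact_force: [-0.1, -0.2, -0.5]
opening: 0.777
```

Emit:
move_arm:
  turn:
    - [0, 0, 0]
    - [0, 0, 0]
    - [0, 0, 0]
    - [0, 0, 0]
    - [0, 0, 0]
    - [0, 0, 0]
    - [0, 0, 0]
    - [0, 0, 0]
    - [0, 0, 0]
  dp:
    - [0, -0.95, 0]
    - [0, -0.95, 0]
    - [0, -0.95, 0]
    - [0, -0.95, 0]
    - [0, -0.95, 0]
    - [0, -0.95, 0]
    - [0, -0.95, 0]
    - [0, -0.95, 0]
    - [0, 0, 0]
  jaw: [-0.55, -0.55, -0.55, -0.55, -0.55, -0.55, -0.55, -0.55, -0.55]

```text
clock: 34.67
tool_pos: [0.587, -0.1285, 0.1818]
eef_rot: [-0.016, 0.954, 0.002, 0.301]
contact_force: [1.5, 0.0, 0.3]
opening: 0.771
```

```bash
python3 - <<'E'
from h import *
import pickle
pickle.dump(snap('wrist','wrist19'),open('w19.pkl','wb'))
E
python3 chk.py -.022 -.143 .097 35; python3 meas.py 19
```

```text
[ 0.652  0.756 -0.722  2.25   2.398  0.481 -0.512]
now sift [-0.0303 -0.1435  0.182 ] w [ 0.5869 -0.1252  0.182 ] F [-1.   0.6  0. ] t 34.72 op 0.777
turn total units [-0.0011 -0.0001 -0.0007] deg 0.5
dp total units in target axes [1.68 0.02 2.98]
dp total units now axes [1.68 0.03 2.98] dist 0.0854
sift [-0.0303 -0.1435  0.182 ]
```

View pics/wrist19.png

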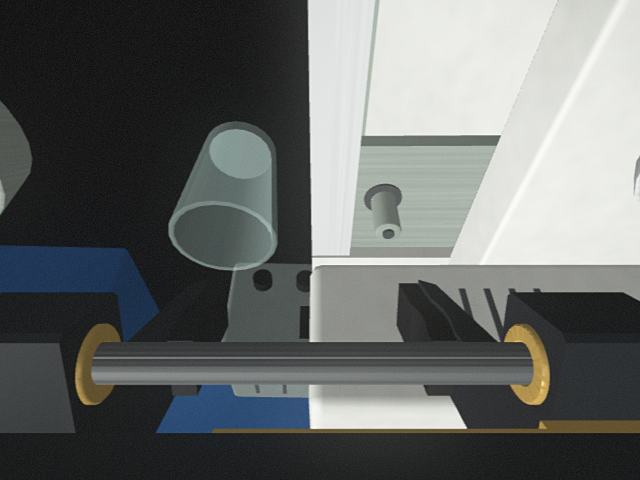

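View pics/top19z.png

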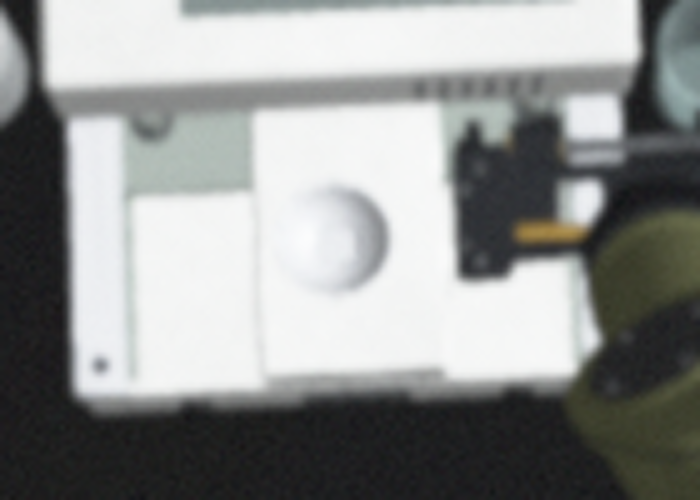

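```bash
python3 wk.py w19.pkl 388 233
```

```text
knob [ 0.0102 -0.1022  0.11  ]
```

Run:
```python
from h import *
import pickle
st,s=pickle.load(open('w19.pkl','rb'))
for u,v in((365,146),(490,146)):print('R rear edge',toS(onz(s,u,v,.08,st)).round(4))
_,t=pickle.load(open('dt19.pkl','rb'))['top']
for x,y in((135,193),(245,189)):print('L rear edge top',toS(onz(t,255+(x+.5)/5-.5,200+(y+.5)/5-.5,.08)).round(4))
st,s=pickle.load(open('w18.pkl','rb'))
for u,v in((140,147),(265,147)):print('L rear w18',toS(onz(s,u,v,.08,st)).round(4))
```

```text
R rear edge [-0.0306 -0.1172  0.08  ]
R rear edge [-0.0301 -0.0465  0.08  ]
L rear edge top [-0.0309  0.1178  0.08  ]
L rear edge top [-0.0316  0.0576  0.08  ]
L rear w18 [-0.0311  0.0504  0.08  ]
L rear w18 [-0.0312  0.1215  0.08  ]
```

Run:
```python
from h import *
st=r.get_state();print(st['contact_force'].round(2),np.abs(st['qd']).max())
print(r.finish_job())
```

```text
[-0.83 -0.09 -0.88] 0.03478308259993771
the job is handed in; nothing more can be done
None
```

The shutter is shut: both ends are against the stop under the head, and the job was handed in at about 34.8 s of the 51 s allowed. No verdict was reported.

**How it was done:** I pushed the two knobs in turn from behind with one part-open finger, starting with the right, four pushes each. Moving pushes read about 3–6 N along the track. I leaned the gripper 30° at first and 35° for the final pushes under the head. To get that lean I first had to turn the wrist over, because it ran into joint limits in its starting configuration.

**Last checks:**

| Check | Left | Right | Expected at home |
|---|---|---|---|
| Last push before backing off | stopped dead at about 11 N along the track | stopped dead at about 12 N along the track | – |
| Knob position along the track | about +10 mm, from the arm's position | +10.2 mm, from the wrist camera | +10 mm |
| Plate's rear edge along the track | −31 to −32 mm, top camera | −30 to −31 mm, wrist camera | −30 mm |

- **Sideways offset:** the right knob sits about 3 mm off its home point sideways, within the 10 mm allowed.
- **Robot clear:** at hand-in the contact force was under 1.5 N, about the sensor noise, so the robot was touching nothing.
- **Bystanders:** the dish, jar and beaker looked unmoved in the pictures. I did not re-measure any bystander, and I did not look again at the brush, spatula, bottle and sieve at the end.

**Disagreement:** the top camera read the knobs about 4–5 mm further back than the wrist camera in the earlier checks. I went by the wrist camera and the contact with the stop.

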